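# Load the work-holding jig and torque its gate lever to one click

### The job

Load the wooden offcut into the jig: slide the gate fully aside by its peg, push the offcut between the fences until it is fully home against the end stop, and slide the gate fully shut behind it. Then turn the black torque lever clockwise (seen from above) until it clicks once, and stop there: a second click is over-tightened. Leave the sanding block, tape roll and spare offcut where they lie, and let go of everything at the end.

Things in the scene. Friction and masses are not known exactly. Their poses are not given: they have to be found in the camera images.
- jig: Fixed wooden jig, a plywood plate 190 x 232 mm on bearers; origin under it at bench height, z up, plate top at z = 34 mm. 'Jig x, y, z' below are mm in this frame (at zero yaw x points away from the robot, y to the left). The gate bar (top at z = 54) crosses the channel at jig y = -9 to 3. Beyond the far fence stands a round dark clamp housing, radius 38, top at z = 66, centred at x = 70, y = -35.
- pocket (a point): Where the underside centre of the offcut belongs: on the plate, jig x = 0, y = -45, z = 34. The channel, 54 mm wide, runs along the jig's y, centred on x = 0, between wooden fences (18 mm thick, tops at z = 60) from y = 34 down to the end stop's face at y = -75. Its mouth flares open from y = 34 to 76.
- part: Pine offcut to load, 50 (its x) x 60 (its y) x 22 mm high, origin at the centre of its underside. Starts flat on the jig's plate at the flared mouth, before the gate, its length roughly along the channel. Home, its front end touches the end stop and its rear face is at jig y = -15, 6 mm clear of the gate.
- gate (a joint): Travel of the gate, m: 0 fully shut (bar across the channel, its end in the socket of the clamp housing), grows as it slides along the jig's -x, 0.078 fully open (channel clear above 0.073). It is never clamped against sliding; about 2 N of friction.
- gate_peg (a point): Point on the axis of the upright steel peg on the gate bar, at jig z = 75: peg radius 7 mm, from z = 54 to z = 90, with a collar of radius 10 at its foot (top at z = 57). Gate shut, it stands at jig x = -5, y = -3. Push it from either side to slide the gate.
- lever (a joint): Angle of the black torque lever, rad, grows clockwise seen from above (tightening): at 0 it points along the jig's +y, at 1.57 along +x; stop at 2.95. Friction 0.1 N m, so it stays where it is left. The click comes after some 0.4 to 2.1 rad of turning, at an angle that differs each time and cannot be seen or measured beforehand. The second click lies 0.6 rad after the first.
- lever_axis (a point): Point on the lever's vertical axis at the height of its bar (jig x = 70, y = -35, z = 90). Hub radius 16 mm. How a click feels: resistance rises over about 0.1 rad from 2 N to between 8 and 15 N (at 48 mm from the axis), then the lever snaps on by 0.2 to 0.3 rad by itself and the resistance falls away.
- lever_push (a point): Point on the lever's round bar (radius 6 mm, centre line at z = 90 mm in the jig frame) 48 mm from the axis, a good place to push sideways. The bar ends in a ball of radius 9 at 62 mm. Nothing but the housing (radius 38, top at z = 66) and the pin lies below it.
- pin (a joint): Drop of the steel tell-tale pin (3 mm radius, on top of the clamp housing on its side nearest the channel), m: about 0.001 before the click, rises to about -0.002 as the click is reached, 0.006 after one click, 0.011 after two.
- block: Bystander: cork sanding block 61 x 105 x 31 mm, origin at the centre of its underside. Leave it.
- tape: Bystander: roll of masking tape, 103 mm across, 26 mm high, origin at the centre of its underside. Leave it.
- scrap: Bystander: spare offcut 42 x 85 x 18 mm lying on the bench, origin at the centre of its underside. Leave it.
Mind the look-alikes: they are no part of the job. Leave any blue or yellow look-alike of the part alone.

How it is judged:
By the outcome, as a careful person would: the job done as asked, in the order asked, and still so for the second after the job is handed in, with the robot touching nothing.
It also fails if it takes over 72 s, if anything falls off the work surface, if the arm or the gripper's body presses on something with over 40 N, if the wrist force passes 120 N, or if a joint passes its speed limit or range.

### The arm

A 6-joint arm with a two-finger parallel gripper is mounted at the origin on a cart in front of the work surface, level with it; the furniture and walls round the work are solid. World frame = base frame: x ahead of the robot, y to its left, z up, the work surface at z = 0. Lengths are in m, angles in degrees, forces in N, time in s.
With the tool pointing down it reaches from about 0.325 to 0.9 m from the base axis. Payload 3.5 kg.
Tool frame: the origin (TCP) lies between the finger pads; the fingertips stand 8 mm ahead of it and the grasp point (between the pads) lies 11 mm behind it; z points along the fingers, x is the direction in which the jaws open and shut, and the axes are right-handed (so a half turn about z gives the same grasp; the last joint's range is limited). The gripper opens to 85 mm and grips with 20 to 120 N. Pads are 22 mm wide; open, the fingers measure 114 mm over their backs; the gripper's body (76 mm by 85 mm) begins 54 mm behind the grasp point. The pads swing forward as they close: fully open they stand 13 mm farther back than shut.
Start: joints at [-71.585, 15.837, -1.513, 72.651, 0, 84.076], TCP at [0.258, -0.569, 0.239] pointing down, gripper open.
Joint ranges: [-178.77, 178.77], [-48.84, 107.48], [-61.69, 71.31], [-111.58, 123.2], [-90, 87.43], [-180, 180]. Speed limits (degrees/s): [147.25, 147.25, 180, 180, 180, 180].

### API

Orientations are given as [roll, pitch, yaw] about the fixed x, y, z axes, in that order (R = Rz(yaw) Ry(pitch) Rx(roll)).
In Python, from rig import r gives the robot as it stands.
- The arm moves only by the tool apply_moves, never from a script. Its argument "rows" is text: rows parted by semicolons, each of 7 numbers parted by spaces: the shift along the tool's x, y, z in m, then the turn, a rotation vector about the tool's x, y, z in degrees, then the finger opening in m, from 0 to 0.0854. In form: x y z rx ry rz fingers; .... A call has 1 to 5 rows; each row shifts and turns the commanded pose from where the row before left it, along the tool's axes as they then stand; what a row does not reach is not made up. A row lasts 1/8 s, in which the tool goes at most 62.5 mm and 10.7 degrees, less where a joint would pass 70% of its speed; a pose out of reach is approached as far as the arm can. A call with a gripper value outside its range is refused whole. The fingers move at their own pace and stop on an object; "force" is the grip in N (left out, the last holds). Time passes only in rows, so rows that do not move let the fingers close. It gives the time, the measured TCP pose, the force and the opening at its end, in the units of the state.
- r.read_state(): the state, without advancing time (a new reading comes with each control period).
- r.get_image(name): name is "scene" or "top"; returns a dict with "frame" (480x640x3 uint8, red, green, blue), "range_z" (480x640 float32, m along the optical axis (not along the pixel's ray), 0 where there is no reading), "K" (3x3 intrinsics, pixels), "extrinsics" (4x4, takes a point from camera to world coordinates). Camera axes: x right, y down, z forward; pixel columns grow to the right and rows downward; lengths in m; the calibration is good to about 2 mm. A picture is of the moment at which its call begins.
- r.job_done(): hands the job in, once; it reports no verdict.
Trained networks look in a picture, given as the dict that the camera call returned (one of the last four; its "shot" number tells which), for a name from the list of things; names that differ only in an ending like _2 or _b are one class to them, and where a whole thing is asked for, a point or a joint stands for the part that bears it (a point fixed in the world has none). Each returns a list of dicts, best first, with "p" (0 to 1); they miss things now and then, are a little off and sometimes report something else, mostly with a low value. They report only what shows in the picture. A call takes as long as a camera call. They do not tell look-alikes from the thing itself.
- r.recognise(picture, name): "at" ([x, y, z] in m, in world coordinates, good to about 4 mm: the middle of the surface that is visible of it).
- r.silhouettes(picture, name): "mask" (480x640 bool, what is visible of it).
- r.tip_of(picture, name): "at" ([x, y, z] in m, in world coordinates, good to about 4 mm: a listed point, or the origin of a listed thing).
The state is a dict: "t": time; "joints": joint angles; "dq": joint speeds; "tau": joint torques, N m; "tool_pos": TCP position; "tcp_rot": TCP orientation; "wrist_force": force on the tool from outside, world axes, zero at the start; "ft_torque": the same for the moment, N m; "opening": finger opening in m.
Only numpy, scipy, OpenCV 4.12 (cv2) and the standard library are available. Lean on these libraries where they do the work, as an engineer would, in place of code of your own. Each camera call takes 0.05 s, during which the arm holds its last target.

## Working session

There is one attempt and no reset: what is moved stays moved. The work goes in short steps, Python scripts to look and compute and a tool call to move; the robot and the scene stay as the last step left them, time stands still between calls to the robot, and variables do not carry over. Pictures are saved under pics/ and viewed, and the job is handed in when it is done.

Besides the shell and the picture viewer there is one more tool, called as name(argument=value, ...), one argument or row to a line, values as JSON. apply_moves: Moves the arm, as the interface text tells. Its arguments: {"type":"object","properties":{"rows":{"type":"string"},"force":{"type":"number"}},"required":["rows"]}

```bash
ls; mkdir -p pics; python3 - <<'E'
from rig import r
import cv2, numpy as np
print(r.read_state())
for n in ("scene","top"):
    p=r.get_image(n); cv2.imwrite(f"pics/{n}0.png",p["frame"][:,:,::-1])
    print(n,p["K"].tolist(),np.round(p["extrinsics"],3).tolist())
    for k in ("jig","pocket","part","gate","gate_peg","lever_axis","lever_push","lever","pin","block","tape","scrap"):
        try: print(k,[(np.round(d["at"],4).tolist(),round(d["p"],2)) for d in r.tip_of(p,k)])
        except Exception as e: print(k,"tip",e)
        if k in("part","gate","lever","jig"):
            print("   rec",[(np.round(d["at"],4).tolist(),round(d["p"],2)) for d in r.recognise(p,k)])
E
```

```text
pics
{'t': 0.0, 'joints': array([-7.15848843e+01,  1.58780222e+01, -1.59734260e+00,  7.26493304e+01,
       -1.58172213e-03,  8.40759074e+01]), 'dq': array([ 0.05152432, -0.02377871, -0.05187621, -0.09670326, -0.02954921,
       -0.12026073]), 'tau': array([ 1.09654485e-05, -4.45509946e+01,  2.95202315e+01,  1.65570283e-02,
       -2.46732070e-04, -5.90762468e-06]), 'tool_pos': array([ 0.25733553, -0.56874409,  0.23816633]), 'tcp_rot': array([-1.79988703e+02,  1.24192579e-01, -6.56607778e+01]), 'wrist_force': array([ 0.73824553, -0.61205317,  0.06982367]), 'ft_torque': array([ 0.0167685 , -0.0278429 , -0.02116939]), 'opening': 0.0854443662656703}
scene [[485.6603445801739, 0.0, 316.49263557874315], [0.0, 485.6603445801739, 240.31962632046668], [0.0, 0.0, 1.0]] [[-0.8, -0.403, 0.445, 0.141], [-0.6, 0.561, -0.57, 0.6], [-0.02, -0.723, -0.69, 0.817], [0.0, 0.0, 0.0, 1.0]]
jig [([0.5473, -0.0423, -0.0005], 0.89)]
   rec [([0.5382, -0.0135, 0.0343], 0.88)]
pocket [([0.5338, -0.0859, 0.0311], 0.91)]
part [([0.4384, 0.1995, -0.0044], 0.86), ([0.7531, 0.0188, 0.0019], 0.85)]
   rec [([0.5615
[... 1377 characters left out ...]
, 0.28)]
gate tip it knows: block, gate_peg, jig, lever_axis, lever_push, part, pocket, scrap, tape
   rec [([0.5342, -0.0452, 0.0531], 0.56)]
gate_peg [([0.5351, -0.0405, 0.0738], 0.72), ([0.6714, 0.3363, 0.0013], 0.42)]
lever_axis [([0.6073, -0.0975, 0.0921], 0.87), ([0.5379, -0.0825, 0.0341], 0.65)]
lever_push [([0.6318, -0.0446, 0.0931], 0.73)]
lever tip it knows: block, gate_peg, jig, lever_axis, lever_push, part, pocket, scrap, tape
   rec [([0.6148, -0.0793, 0.0947], 0.84)]
pin tip it knows: block, gate_peg, jig, lever_axis, lever_push, part, pocket, scrap, tape
block [([0.6737, 0.3364, -0.0029], 0.91)]
tape [([0.6649, -0.3044, -0.0019], 0.86)]
scrap [([0.4505, -0.2938, 0.0017], 0.6)]
```

View pics/scene0.png

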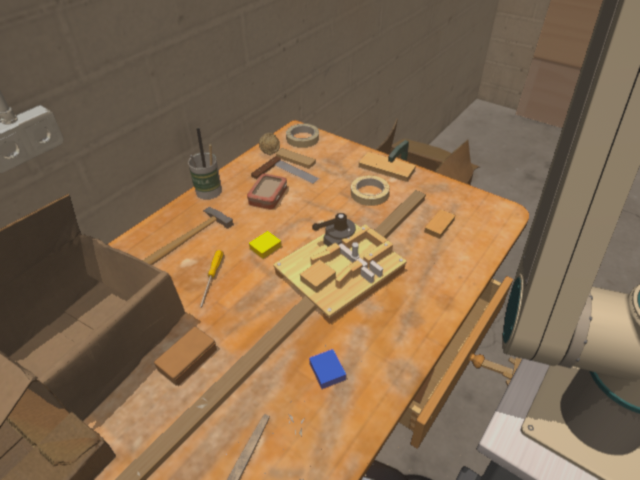

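View pics/top0.png

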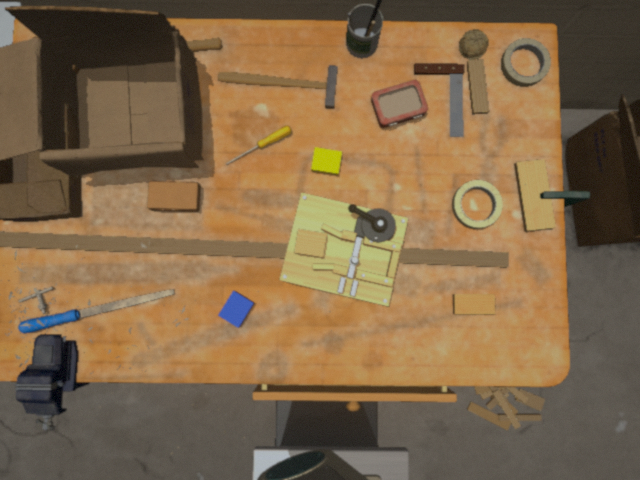

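The top image shows three candidates for the part: the pine piece on the jig at (310,243), a blue one at (236,309) and a yellow one at (327,161). The pine piece at the jig's mouth fits the description. Next I'll fit the jig pose and confirm the part in an enlarged crop.

```bash
cat > h.py <<'E'
import numpy as np, cv2
from rig import r
def world(p):
    z=p["range_z"]; v,u=np.mgrid[0:480,0:640]; K=p["K"]
    P=np.stack([(u-K[0,2])/K[0,0]*z,(v-K[1,2])/K[1,1]*z,z],-1)
    E=p["extrinsics"]; W=P@E[:3,:3].T+E[:3,3]; W[z==0]=np.nan; return W
def proj(p,X):
    E=np.linalg.inv(p["extrinsics"]); c=np.atleast_2d(X)@E[:3,:3].T+E[:3,3]
    q=c@p["K"].T; return q[:,:2]/q[:,2:]
def jw(jp,X):
    x,y,a=jp; X=np.atleast_2d(X)/1000.; c,s=np.cos(a),np.sin(a)
    return np.stack([x+c*X[:,0]-s*X[:,1],y+s*X[:,0]+c*X[:,1],X[:,2]],1)
E
python3 - <<'E'
from h import *
p=r.get_image("top"); W=world(p)
near=(abs(W[...,0]-.55)<.2)&(abs(W[...,1]+.04)<.2)
m=near&(W[...,2]>.022)&(W[...,2]<.2)
m=m.astype(np.uint8); n,l,st,c=cv2.connectedComponentsWithStats(m); i=1+np.argmax(st[1:,4]); m=(l==i)
pl=m&(W[...,2]<.042)
print("plate z",np.nanmedian(W[...,2][pl]))
P=W[pl][:,:2].astype(np.float32)
rect=cv2.minAreaRect(P*1000); print(rect, cv2.boxPoints(rect).tolist())
for nm in("top","scene"):
    q=p if nm=="top" else r.get_image("scene")
    np.save(f"pics/{nm}.npy",q["frame"]) 
    for d in r.silhouettes(q,"part"):
        Wq=world(q); mm=d["mask"]; a=Wq[mm]; a=a[~np.isnan(a[:,0])]
        z=np.median(a[:,2]); a=a[abs(a[:,2]-z)<.004]
        print(nm,d["p"],mm.sum(),z,cv2.minAreaRect((a[:,:2]*1000).astype(np.float32)), a.mean(0))
f=cv2.resize(p["frame"][180:320,265:425],None,fx=5,fy=5,interpolation=cv2.INTER_CUBIC)
cv2.imwrite("pics/crop1.png",f[:600,:800,::-1])
E
```

```text
plate z 0.034573649159388875
((568.5821533203125, -2.927703857421875), (312.2455139160156, 190.89503479003906), 77.06903076171875) [[440.61846923828125, -133.7322998046875], [626.6724853515625, -176.4501953125], [696.5458374023438, 127.87689208984375], [510.4918212890625, 170.59478759765625]]
top 0.66 730 0.05663501310121544 ((572.4800415039062, 48.208702087402344), (59.910396575927734, 49.963565826416016), 80.9950942993164) [0.57259817 0.04807786 0.0566715 ]
top 0.63 712 0.022600005232029652 ((436.5105895996094, 201.15048217773438), (49.98014831542969, 60.09928894042969), 60.3880729675293) [0.43703903 0.20065589 0.02269762]
top 0.58 685 0.02235877567349842 ((753.292236328125, 16.41815948486328), (59.61439514160156, 51.31854248046875), 80.5213623046875) [0.75265793 0.01646681 0.02255127]
top 0.38 265 0.05540424127696819 ((544.342529296875, -42.18822479248047), (17.258411407470703, 83.99616241455078), 81.07667541503906) [ 0.54479986 -0.04197267  0.05493914]
scene 0.95 993 0.020921113789922396 ((434.7853698730469, 203.14910888671875), (50.20803451538086, 62.75397491455078), 59.39951705932617) [0.43389742 0.20433855 0.02126389]
scene 0.95 568 0.020221136631045522 ((751.4539184570312, 18.18729019165039), (63.34300231933594, 52.65210723876953), 81.5069351196289) [0.75052047 0.02039331 0.02096794]
scene 0.73 740 0.05426732392199696 ((571.2289428710938, 48.977149963378906), (62.88930892944336, 52.24221420288086), 81.66742706298828) [0.57033242 0.05103832 0.05493112]
```

View pics/crop1.png

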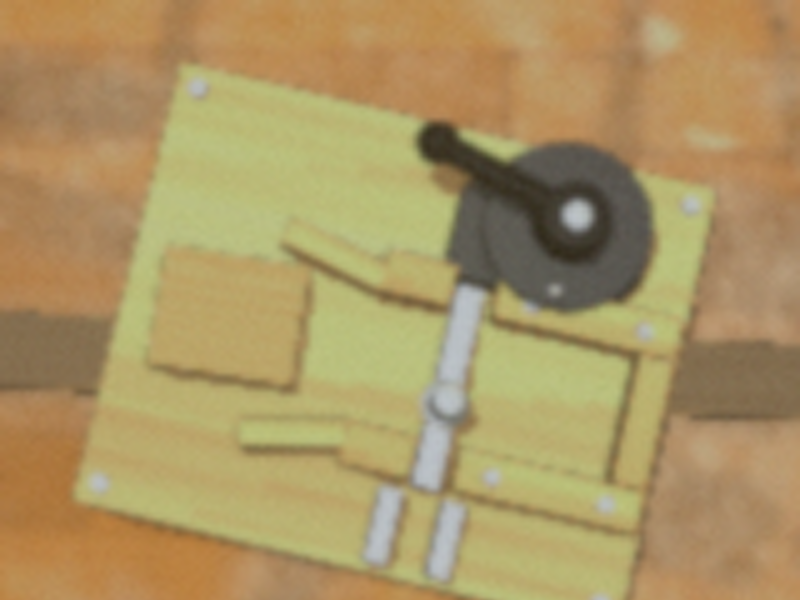

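The crop shows the pine offcut at crop (230,315), which is the one meant. The peg is at (447,402), and the lever hub at (575,213) with its ball at (437,140). I'll refine the jig pose now.

```bash
python3 - <<'E'
from h import *
from scipy.optimize import least_squares
p=r.get_image("top"); W=world(p)
near=(abs(W[...,0]-.55)<.15)&(abs(W[...,1]+.04)<.16)
z=W[...,2]
m=(near&(z>.028)&(z<.12)).astype(np.uint8)
m=cv2.morphologyEx(m,cv2.MORPH_OPEN,np.ones((7,7)))
n,l,st,c=cv2.connectedComponentsWithStats(m); i=1+np.argmax(st[1:,4]); m=l==i
# project pixel rays to z=.034 for the outline
E=p["extrinsics"];K=p["K"]
def ray(uv,z):
    d=np.c_[(uv-[K[0,2],K[1,2]])/[K[0,0],K[1,1]],np.ones(len(uv))]@E[:3,:3].T
    return E[:3,3]+d*((z-E[2,3])/d[:,2])[:,None]
P=W[m&(z<.042)][:,:2]
rect=cv2.minAreaRect((P*1000).astype(np.float32)); print(rect)
# corners from image, by eye (crop/5 + offset)
co=np.array([[182,65],[714,188],[75,500]])/5+[265,180]-.4
C=ray(co,.034); print("corners",C[:,:2].round(4)); 
v=C[0]-C[1]; print("len y",np.hypot(*v[:2]),"yaw",np.degrees(np.arctan2(-v[0],v[1])))
v=C[0]-C[2]; print("len x",np.hypot(*v[:2]),"yaw",np.degrees(np.arctan2(v[1],v[0])))
print("plate centre",((C[1]+C[2])/2))
def cp(x,y,z): return ray(np.array([[x/5+265-.4,y/5+180-.4]]),z)[0].round(4)
print("peg top",cp(446,400,.09),"hub",cp(576,213,.1),"ball",cp(437,140,.09),"housing c",cp(568,226,.066))
a=z[m]; print(np.histogram(a,bins=np.arange(.028,.12,.004)))
h=near&(abs(z-.066)<.004)&(W[...,0]>.56); print("housing pts",h.sum(),cv2.minEnclosingCircle((W[h][:,:2]*1000).astype(np.float32)))
E
```

```text
((563.764404296875, -22.116744995117188), (232.557861328125, 190.0963897705078), 77.07647705078125)
corners [[ 0.6797  0.0693]
 [ 0.63   -0.154 ]
 [ 0.4972  0.1106]]
len y 0.22869726873846016 yaw -12.5479667034312
len x 0.18708756069521065 yaw -12.769528902157605
plate centre [ 0.56362835 -0.02169067  0.034     ]
peg top [ 0.5367 -0.0389  0.09  ] hub [ 0.6101 -0.0891  0.1   ] ball [ 0.6401 -0.0349  0.09  ] housing c [ 0.6093 -0.0895  0.066 ]
(array([ 653, 3956, 1629,   71,   40,   68,  468, 1224,  860,  474,  167,
         17,    8,   13,    6,   45,  112,  177,   47,    2,    0,    0]), array([0.028, 0.032, 0.036, 0.04 , 0.044, 0.048, 0.052, 0.056, 0.06 ,
       0.064, 0.068, 0.072, 0.076, 0.08 , 0.084, 0.088, 0.092, 0.096,
       0.1  , 0.104, 0.108, 0.112, 0.116]))
housing pts 737 ((579.1734619140625, -38.683990478515625), 98.1864242553711)
```

```bash
cat >> h.py <<'E'
def overlay(p,jp,gate=0,part=None,fn="pics/o.png",box=(265,175,425,295),k=5,lev=None,draw=True):
    x0,y0,x1,y1=box
    f=cv2.resize(p["frame"][y0:y1,x0:x1],None,fx=k,fy=k,interpolation=cv2.INTER_CUBIC)[:,:,::-1].copy()
    def L(X,col,jpp=jp):
        q=(proj(p,jw(jpp,X))-[x0,y0]+.5)*k
        cv2.polylines(f,[np.round(q).astype(int)],False,col,1,cv2.LINE_AA)
    def rc(a,b,c,d,z): return np.array([[a,c,z],[b,c,z],[b,d,z],[a,d,z],[a,c,z]],float)
    def ci(x,y,R,z): t=np.linspace(0,6.283,40); return np.c_[x+R*np.cos(t),y+R*np.sin(t),0*t+z]
    if draw:
        L(rc(27,45,-75,34,60),(255,0,0)); L(rc(-45,-27,-75,34,60),(255,0,0))
        L(rc(-27,27,-75,-75,60),(255,0,0))
        L(ci(70,-35,38,66),(0,0,255)); L(ci(70,-35,16,98),(0,255,255))
        L(ci(-5-gate*1000,-3,7,90),(255,0,255)); L(rc(-60-gate*1000,30-gate*1000,-9,3,54),(255,0,255))
        if lev is not None: L([[70,-35,90],[70+62*np.sin(lev),-35+62*np.cos(lev),90]],(0,255,0))
        if part is not None: L(rc(-25,25,-30,30,56),(0,160,0),part)
    cv2.imwrite(fn,f)
E
python3 - <<'E'
from h import *
jp=(.5475,-.0405,np.radians(-12.9))
a=r.get_image("top");b=r.get_image("scene")
overlay(a,jp,0,(.5725,.048,np.radians(-9)),"pics/o1.png",lev=.7)
overlay(b,jp,0,(.5725,.048,np.radians(-9)),"pics/o2.png",box=(265,200,415,320),lev=.7)
E
```

```text
(no output)
```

View pics/o1.png

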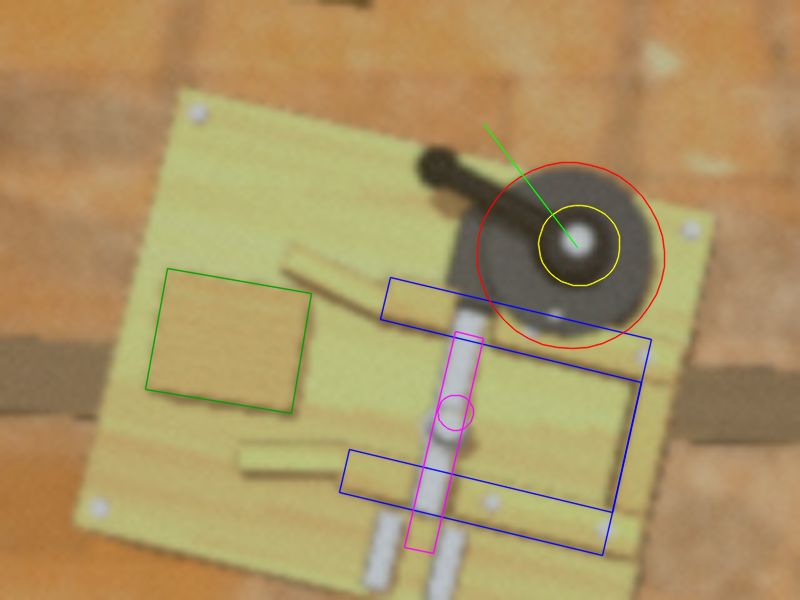

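View pics/o2.png

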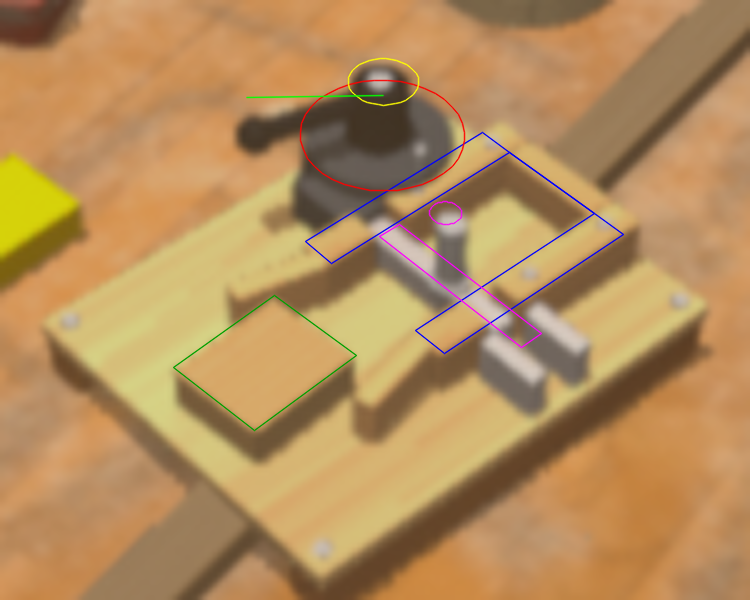

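```bash
python3 - <<'E'
from h import *
jp=(.5475,-.0405,np.radians(-12.9)); c,s=np.cos(jp[2]),np.sin(jp[2])
for nm in("top","scene"):
    p=r.get_image(nm);W=world(p); z=W[...,2]*1000
    dx=W[...,0]-jp[0];dy=W[...,1]-jp[1]; X=(c*dx+s*dy)*1000;Y=(-s*dx+c*dy)*1000
    def prof(val,sel,lo,hi):
        out=[]
        for a in range(lo,hi):
            q=sel&(val>=a)&(val<a+1); out.append(f"{a}:{np.median(z[q]):.0f}" if q.sum()else f"{a}:-")
        return " ".join(out)
    print(nm); s1=(Y>-68)&(Y<-18)
    print("x far",prof(X,s1&(abs(X)<60),18,34)); print("x near",prof(X,s1,-54,-18))
    print("y stop",prof(Y,abs(X)<20,-100,-66))
    print("y bar",prof(Y,(X>8)&(X<22),-16,10)); print("y bar2",prof(Y,(X>-24)&(X<-16),-16,10))
    q=(z>68)&(z<96)&(abs(X+5)<16)&(abs(Y+3)<16); print("peg",q.sum(),X[q].mean(),Y[q].mean())
    q=(z>82)&(z<92)&(abs(X+5)<16)&(abs(Y+3)<16); print("pegtop",q.sum(),X[q].mean(),Y[q].mean(), X[q].min(),X[q].max(),Y[q].min(),Y[q].max())
    q=(z>58)&(z<72)&(X>50)&(X<125)&(Y<40)&(Y>-90); print("housing",q.sum(),np.percentile(X[q],[1,99]),np.percentile(Y[q],[1,99]),np.median(z[q]))
    q=(z>95)&(X>50)&(X<100)&(Y<0)&(Y>-70); print("hub",q.sum(),X[q].mean(),Y[q].mean(),z[q].max())
E
```

```text
top
x far 18:34 19:34 20:34 21:35 22:35 23:35 24:35 25:36 26:33 27:35 28:48 29:61 30:61 31:60 32:60 33:60
x near -54:36 -53:34 -52:34 -51:35 -50:36 -49:35 -48:36 -47:35 -46:35 -45:35 -44:43 -43:60 -42:60 -41:61 -40:60 -39:61 -38:59 -37:60 -36:62 -35:62 -34:61 -33:60 -32:60 -31:61 -30:62 -29:60 -28:60 -27:61 -26:59 -25:- -24:33 -23:35 -22:34 -21:35 -20:34 -19:35
y stop -100:1 -99:2 -98:24 -97:20 -96:- -95:33 -94:34 -93:35 -92:- -91:- -90:58 -89:59 -88:62 -87:61 -86:60 -85:61 -84:62 -83:62 -82:60 -81:60 -80:60 -79:60 -78:61 -77:60 -76:60 -75:49 -74:35 -73:35 -72:35 -71:34 -70:35 -69:34 -68:35 -67:36
y bar -16:34 -15:35 -14:34 -13:34 -12:33 -11:35 -10:35 -9:49 -8:57 -7:55 -6:56 -5:55 -4:53 -3:54 -2:54 -1:55 0:53 1:53 2:54 3:53 4:34 5:37 6:36 7:34 8:35 9:36
y bar2 -16:36 -15:34 -14:34 -13:33 -12:35 -11:36 -10:34 -9:55 -8:54 -7:57 -6:56 -5:56 -4:58 -3:57 -2:54 -1:63 0:54 1:56 2:58 3:50 4:35 5:38 6:35 7:35 8:36 9:33
peg 45 -10.463976567195834 -1.9184068561267047
pegtop 36 -9.759728781821597 -2.352940387687056 -16.001058044735146 -3.3544366310111986 -9.245926725554224 3.761662407609905
hous
[... 656 characters left out ...]
-78:60 -77:59 -76:48 -75:48 -74:49 -73:46 -72:44 -71:43 -70:35 -69:32 -68:36 -67:33
y bar -16:- -15:- -14:- -13:- -12:- -11:- -10:- -9:- -8:49 -7:53 -6:54 -5:51 -4:54 -3:53 -2:51 -1:55 0:55 1:53 2:38 3:48 4:45 5:35 6:44 7:33 8:- 9:34
y bar2 -16:- -15:- -14:- -13:- -12:- -11:- -10:- -9:- -8:- -7:53 -6:87 -5:55 -4:58 -3:63 -2:73 -1:60 0:69 1:77 2:65 3:78 4:54 5:60 6:- 7:56 8:- 9:-
peg 63 -13.648781929016213 1.345496380068141
pegtop 35 -12.764084729986289 0.41556701687866754 -19.28346563980714 -6.285399068903934 -6.5330931621173365 7.642584967155407
housing 263 [50.33556421 92.30373136] [-65.96082735   9.6229339 ] 64.96342404076671
hub 82 69.83781528266879 -31.106767822119913 103.08623645348902
```

```bash
cat >> h.py <<'E'
JP=(.5487,-.0408,np.radians(-12.9)); JY=-12.9
def plan(xyz,yaw,n,jig=False,cur=None):
    """rows to go straight to xyz (world m, or jig mm) with tool down at world yaw"""
    s=r.read_state()
    if jig: xyz=jw(JP,xyz)[0]
    p=np.array(s["tool_pos"]) ; y=s["tcp_rot"][2]
    if cur is not None: p=np.array(cur[:3]);y=cur[3]
    dy=(yaw-y+180)%360-180; d=(np.array(xyz)-p)/n
    print("from",p.round(4),round(y,2),"to",np.round(xyz,4),"t",round(s["t"],2),"F",np.round(s["wrist_force"],1))
    for i in range(n):
        a=np.radians(y+dy/n*i)
        print(f"{np.cos(a)*d[0]+np.sin(a)*d[1]:.4f} {np.sin(a)*d[0]-np.cos(a)*d[1]:.4f} {-d[2]:.4f} 0 0 {-dy/n:.2f}",end="; ")
    print()
def tcpjig():
    s=r.read_state(); d=s["tool_pos"]; c,q=np.cos(JP[2]),np.sin(JP[2]); x,y=d[0]-JP[0],d[1]-JP[1]
    print("jig",np.round([1000*(c*x+q*y),1000*(-q*x+c*y),1000*d[2]],1),"rot",np.round(s["tcp_rot"],2),"F",np.round(s["wrist_force"],1),"op",round(s["opening"],4),"t",round(s["t"],2))
E
python3 -c "
from h import *
plan((.537,-.0405,.16),JY,11)"
```

```text
from [ 0.2576 -0.5694  0.2393] -65.66 to [ 0.537  -0.0405  0.16  ] t 1.85 F [0.3 0.7 0.2]
-0.0333 -0.0430 0.0072 0 0 -4.80; -0.0296 -0.0456 0.0072 0 0 -4.80; -0.0257 -0.0479 0.0072 0 0 -4.80; -0.0216 -0.0499 0.0072 0 0 -4.80; -0.0174 -0.0515 0.0072 0 0 -4.80; -0.0130 -0.0528 0.0072 0 0 -4.80; -0.0085 -0.0537 0.0072 0 0 -4.80; -0.0040 -0.0542 0.0072 0 0 -4.80; 0.0005 -0.0544 0.0072 0 0 -4.80; 0.0051 -0.0541 0.0072 0 0 -4.80; 0.0096 -0.0535 0.0072 0 0 -4.80;
```

apply_moves(
  rows="-0.033 -0.043 0.007 0 0 -4.8 0.04; -0.030 -0.046 0.007 0 0 -4.8 0.04; -0.026 -0.048 0.007 0 0 -4.8 0.04; -0.022 -0.050 0.007 0 0 -4.8 0.04; -0.017 -0.052 0.007 0 0 -4.8 0.04",
  force=20,
)

```text
t: 2.48
tool_pos: [0.3859, -0.3266, 0.2043]
tcp_rot: [-180.0, -0.0, -41.5]
wrist_force: [-0.2, -0.5, -0.2]
opening: 0.0403
```

apply_moves(
  rows="-0.013 -0.053 0.007 0 0 -4.8 0.04; -0.008 -0.054 0.007 0 0 -4.8 0.04; -0.004 -0.054 0.007 0 0 -4.8 0.04; 0.000 -0.054 0.007 0 0 -4.8 0.04; 0.005 -0.054 0.007 0 0 -4.8 0.04",
)

```text
t: 3.1
tool_pos: [0.5128, -0.0864, 0.1694]
tcp_rot: [180.0, -0.1, -17.5]
wrist_force: [0.7, -0.2, -0.6]
opening: 0.0403
```

```bash
python3 -c "
from h import *
plan((.537,-.0405,.16),JY,1)
plan((.537,-.0405,.08),JY,3)
p=r.get_image('scene'); overlay(p,JP,.006,None,'pics/s3.png',box=(230,120,430,270),k=4)
p=r.get_image('top'); print(r.tip_of(p,'gate_peg'))"
```

```text
from [ 0.5128 -0.0864  0.1694] -17.5 to [ 0.537  -0.0405  0.16  ] t 3.1 F [ 0.7 -0.2 -0.6]
0.0093 -0.0510 0.0094 0 0 -4.60; 
from [ 0.5128 -0.0864  0.1694] -17.5 to [ 0.537  -0.0405  0.08  ] t 3.1 F [ 0.7 -0.2 -0.6]
0.0031 -0.0170 0.0298 0 0 -1.53; 0.0035 -0.0169 0.0298 0 0 -1.53; 0.0040 -0.0168 0.0298 0 0 -1.53; 
[{'at': [0.5331, -0.0411, 0.0753], 'p': 0.69}]
```

View pics/s3.png

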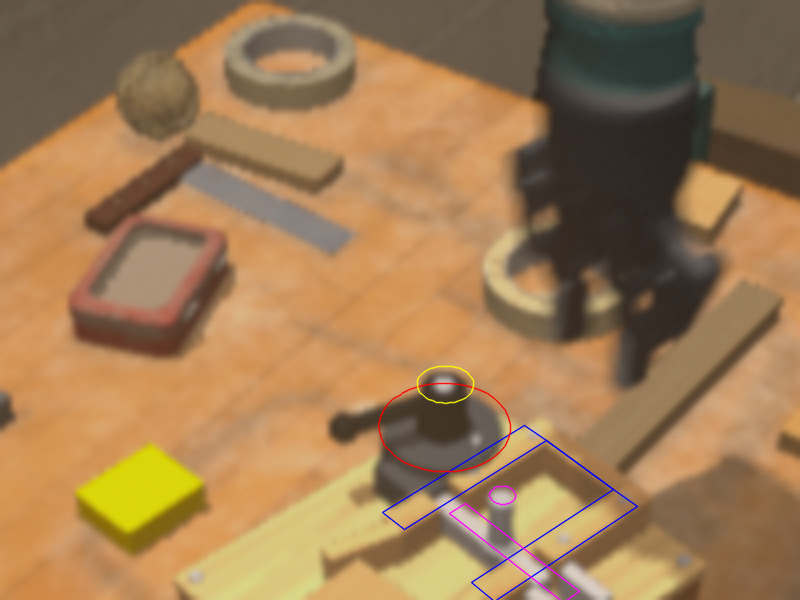

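apply_moves(
  rows="0.009 -0.051 0.009 0 0 -4.6 0.04; 0 0 0.028 0 0 0 0.04; 0 0 0.028 0 0 0 0.04; 0 0 0.028 0 0 0 0.04; 0 0 0 0 0 0 0.04",
)

```text
t: 3.88
tool_pos: [0.5335, -0.0429, 0.0744]
tcp_rot: [180.0, 0.3, -13.2]
wrist_force: [-0.4, -1.0, -0.5]
opening: 0.0403
```

```bash
python3 -c "
from h import *
tcpjig()
for n in('scene','top'):
  p=r.get_image(n); overlay(p,JP,.006,None,'pics/g_%s.png'%n,draw=False,box=(265,175,425,295) if n=='top' else (265,190,425,310))"
```

```text
jig [-14.4  -5.5  74.4] rot [179.96   0.3  -13.18] F [-0.4 -1.  -0.5] op 0.0403 t 3.88
```

View pics/g_scene.png

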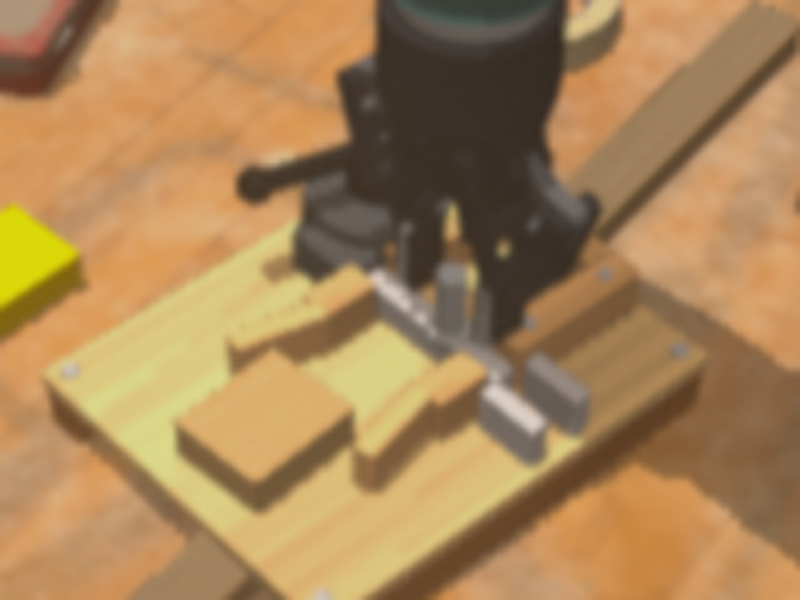

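The peg at (452,300) stands between the open fingers. Next I grip it.

apply_moves(
  rows="0.002 -0.003 0 0 0 0.3 0.03; 0 0 0 0 0 0 0.008; 0 0 0 0 0 0 0.008; 0 0 0 0 0 0 0.008; 0 0 0 0 0 0 0.008",
  force=25,
)

```text
t: 4.6
tool_pos: [0.5395, -0.0397, 0.0777]
tcp_rot: [180.0, -0.1, -13.3]
wrist_force: [-1.6, -0.5, 6.1]
opening: 0.013
```

```bash
python3 -c "
from h import *
tcpjig()"
```

```text
jig [-9.2 -1.  77.7] rot [ 1.800e+02 -1.100e-01 -1.335e+01] F [-1.6 -0.5  6.1] op 0.013 t 4.6
```

apply_moves(
  rows="-0.010 0 0 0 0 0.0 0.008; -0.018 0 0 0 0 0 0.008; -0.018 0 0 0 0 0 0.008; -0.018 0 0 0 0 0 0.008; 0 0 0 0 0 0 0.008",
)

```text
t: 5.22
tool_pos: [0.475, -0.0249, 0.0776]
tcp_rot: [179.9, -0.0, -13.4]
wrist_force: [-2.5, -0.7, 10.9]
opening: 0.0126
```

```bash
python3 -c "
from h import *
tcpjig()"
```

```text
jig [-75.4  -1.   77.6] rot [ 1.7992e+02 -2.0000e-02 -1.3360e+01] F [-2.5 -0.7 10.9] op 0.0126 t 5.22
```

apply_moves(
  rows="-0.004 0 -0.001 0 0 0 0.008; -0.004 0 0 0 0 0 0.008; -0.002 0 0 0 0 0 0.008; -0.001 0 0 0 0 0 0.008; 0 0 0 0 0 0 0.008",
)

```text
t: 5.85
tool_pos: [0.4668, -0.023, 0.0777]
tcp_rot: [179.9, -0.1, -13.4]
wrist_force: [2.5, -4.3, 3.8]
opening: 0.0128
```

```bash
python3 -c "
from h import *
tcpjig()"
```

```text
jig [-83.8  -0.9  77.7] rot [ 1.7994e+02 -1.4000e-01 -1.3380e+01] F [ 2.5 -4.3  3.8] op 0.0128 t 5.85
```

apply_moves(
  rows="-0.002 0 0 0 0 0 0.008; -0.002 0 0 0 0 0 0.008; 0 0 0 0 0 0 0.008",
)

```text
t: 6.22
tool_pos: [0.4666, -0.023, 0.0778]
tcp_rot: [179.9, -0.6, -13.4]
wrist_force: [11.5, -5.9, -6.4]
opening: 0.0126
```

```bash
python3 -c "
from h import *
tcpjig()"
```

```text
jig [-84.   -0.9  77.8] rot [179.94  -0.56 -13.39] F [11.5 -5.9 -6.4] op 0.0126 t 6.22
```

apply_moves(
  rows="0.003 0 0 0 0 0 0.03; 0 0 0 0 0 0 0.03; 0 0 -0.03 0 0 0 0.03; 0 0 -0.04 0 0 0 0.03; 0 0 0 0 0 0 0.01",
)

```text
t: 6.85
tool_pos: [0.4661, -0.0219, 0.1496]
tcp_rot: [-179.9, -0.2, -13.3]
wrist_force: [0.3, 0.6, -0.6]
opening: 0.0129
```

```bash
python3 -c "
from h import *
tcpjig()
plan((2,146,110),JY,4,True)
a=r.get_image('top');overlay(a,JP,.078,(.5725,.048,np.radians(-9)),'pics/o4.png')"
```

```text
jig [-84.7  -0.  149.6] rot [-179.94   -0.23  -13.34] F [ 0.3  0.6 -0.6] op 0.0129 t 6.85
from [ 0.4661 -0.0219  0.1496] -13.34 to [0.5832 0.1011 0.11  ] t 6.85 F [ 0.3  0.6 -0.6]
0.0214 -0.0367 0.0099 0 0 -0.11; 0.0215 -0.0366 0.0099 0 0 -0.11; 0.0215 -0.0366 0.0099 0 0 -0.11; 0.0216 -0.0365 0.0099 0 0 -0.11;
```

View pics/o4.png

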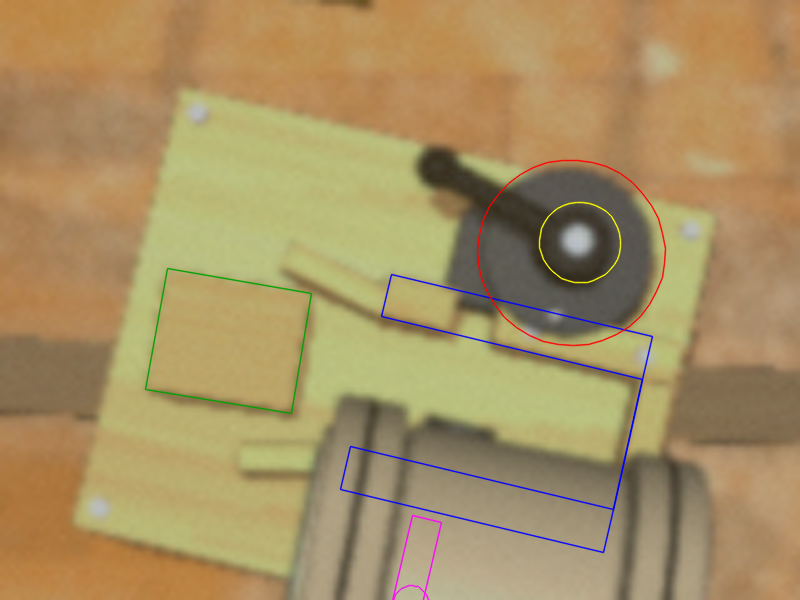

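The gate gap at (475,325) is clear, so the gate is open. Next I go behind the part.

apply_moves(
  rows="0.021 -0.037 0.010 0 0 -0.1 0.008; 0.021 -0.037 0.010 0 0 -0.1 0.008; 0.021 -0.037 0.010 0 0 -0.1 0.008; 0.022 -0.037 0.010 0 0 -0.1 0.008; 0 0 0 0 0 0 0.008",
)

```text
t: 7.52
tool_pos: [0.5806, 0.1045, 0.1042]
tcp_rot: [180.0, 0.3, -12.8]
wrist_force: [0.2, -0.0, -0.4]
opening: 0.0078
```

```bash
python3 -c "
from h import *
tcpjig()
plan((1.5,145,49),JY,2,True)
plan((0.5,100,49),JY,3,True,cur=(*jw(JP,(1.5,145,49))[0],JY))
p=r.get_image('scene'); overlay(p,JP,.006,None,'pics/s5.png',draw=False,box=(230,190,390,310))"
```

```text
jig [ -1.4 148.7 104.2] rot [179.97   0.26 -12.8 ] F [ 0.2 -0.  -0.4] op 0.0078 t 7.53
from [0.5806 0.1045 0.1042] -12.8 to [0.5825 0.1002 0.049 ] t 7.53 F [ 0.2 -0.  -0.4]
0.0014 0.0019 0.0276 0 0 0.05; 0.0014 0.0019 0.0276 0 0 0.05; 
from [0.5825 0.1002 0.049 ] -12.9 to [0.5715 0.0566 0.049 ] t 7.53 F [ 0.2 -0.  -0.4]
-0.0003 0.0150 -0.0000 0 0 -0.00; -0.0003 0.0150 -0.0000 0 0 -0.00; -0.0003 0.0150 -0.0000 0 0 -0.00;
```

View pics/s5.png

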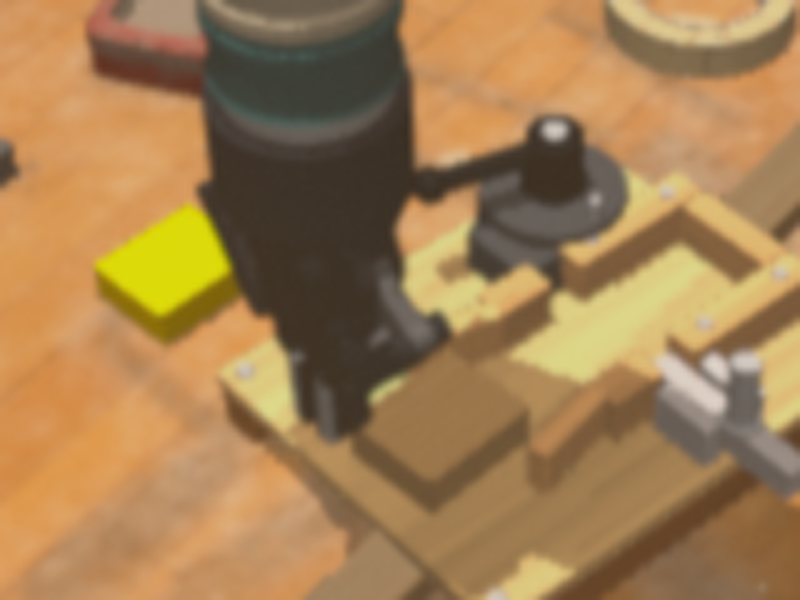

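apply_moves(
  rows="0.002 0 0.028 0 0 0 0.008; 0.001 0.002 0.027 0 0 0 0.008; 0 0.008 0 0 0 0 0.008; 0 0.012 0 0 0 0 0.008; 0 0.012 0 0 0 0 0.008",
)

```text
t: 8.2
tool_pos: [0.5771, 0.0678, 0.0536]
tcp_rot: [-180.0, -0.1, -13.0]
wrist_force: [-0.6, 2.6, -0.5]
opening: 0.0082
```

```bash
python3 -c "
from h import *
tcpjig()
p=r.get_image('scene'); overlay(p,JP,.006,None,'pics/s6.png',draw=False,box=(230,190,390,310))"
```

```text
jig [  3.4 112.2  53.6] rot [-1.7996e+02 -1.0000e-01 -1.2990e+01] F [-0.6  2.6 -0.5] op 0.0082 t 8.2
```

View pics/s6.png

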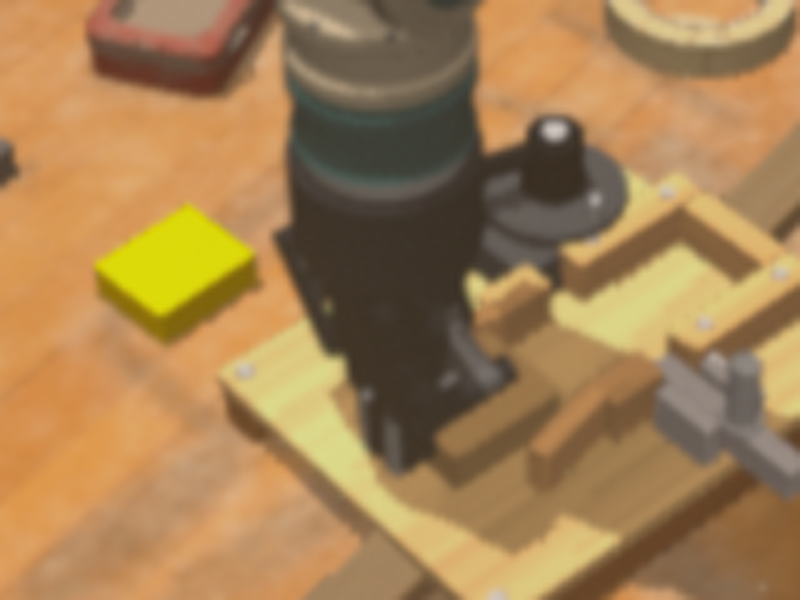

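apply_moves(
  rows="-0.001 0.012 0.003 0 0 0 0.008; -0.001 0.014 0 0 0 0 0.008; -0.001 0.014 0 0 0 0 0.008; 0 0.014 0 0 0 0 0.008; 0 0.012 0 0 0 0 0.008",
)

```text
t: 8.88
tool_pos: [0.5586, 0.0041, 0.0493]
tcp_rot: [180.0, 0.0, -13.0]
wrist_force: [-0.4, 1.9, 1.9]
opening: 0.0078
```

```bash
python3 -c "
from h import *
tcpjig()
p=r.get_image('scene'); overlay(p,JP,.006,None,'pics/s7.png',draw=False,box=(250,190,410,310))"
```

```text
jig [-0.4 46.  49.3] rot [ 1.7999e+02  1.0000e-02 -1.2980e+01] F [-0.4  1.9  1.9] op 0.0078 t 8.88
```

View pics/s7.png

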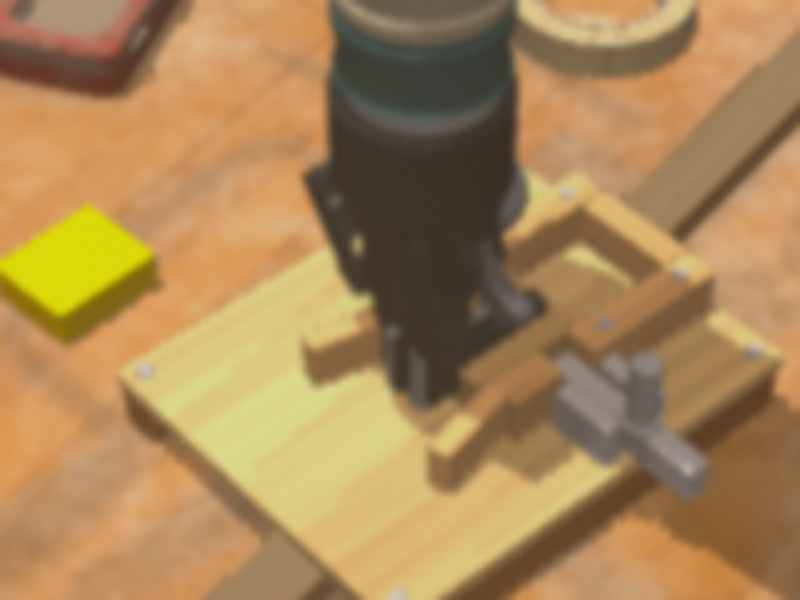

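apply_moves(
  rows="0 0.009 0 0 0 0 0.008; 0 0.009 0 0 0 0 0.008; 0 0.008 0 0 0 0 0.008; 0 0.008 0 0 0 0 0.008; 0 0.004 0 0 0 0 0.008",
)

```text
t: 9.55
tool_pos: [0.5501, -0.0325, 0.0492]
tcp_rot: [180.0, 0.0, -13.0]
wrist_force: [-0.2, 1.1, -0.8]
opening: 0.0081
```

```bash
python3 -c "
from h import *
tcpjig()"
```

```text
jig [-0.5  8.4 49.2] rot [ 1.7999e+02  2.0000e-02 -1.2980e+01] F [-0.2  1.1 -0.8] op 0.0081 t 9.55
```

apply_moves(
  rows="0 0.005 0 0 0 0 0.008; 0 0.003 0 0 0 0 0.008; 0 0.002 0 0 0 0 0.008; 0 0.002 0 0 0 0 0.008; 0 0 0 0 0 0 0.008",
)

```text
t: 10.18
tool_pos: [0.5477, -0.0438, 0.0494]
tcp_rot: [180.0, -0.0, -13.0]
wrist_force: [-0.2, -0.1, 0.4]
opening: 0.0081
```

```bash
python3 -c "
from h import *
tcpjig()"
```

```text
jig [-0.3 -3.1 49.4] rot [ 1.7998e+02 -1.0000e-02 -1.2960e+01] F [-0.2 -0.1  0.4] op 0.0081 t 10.18
```

apply_moves(
  rows="0 0.0015 0 0 0 0 0.008; 0 0.0015 0 0 0 0 0.008; 0 0.001 0 0 0 0 0.008; 0 0.001 0 0 0 0 0.008",
)

```text
t: 10.68
tool_pos: [0.5473, -0.0451, 0.0495]
tcp_rot: [-179.5, -0.0, -12.9]
wrist_force: [2.9, 11.1, 1.1]
opening: 0.008
```

```bash
python3 -c "
from h import *
tcpjig()"
```

```text
jig [-0.4 -4.5 49.5] rot [-1.795e+02 -1.000e-02 -1.286e+01] F [ 2.9 11.1  1.1] op 0.008 t 10.68
```

Contact came at y=-4.5 with 11 N, which is the predicted home position. I back off and lift.

apply_moves(
  rows="0 0.001 0 0 0 0 0.008; 0 0 0 0 0 0 0.008; 0 -0.009 0 0 0 0 0.008; 0 -0.002 -0.03 0 0 0 0.008; 0 0 -0.05 0 0 0 0.008",
)

```text
t: 11.3
tool_pos: [0.5466, -0.0386, 0.1281]
tcp_rot: [179.9, 0.3, -13.0]
wrist_force: [1.5, -0.5, 0.2]
opening: 0.008
```

```bash
python3 -c "
from h import *
tcpjig()
plan((-83.5,-1.5,130),JY,2,True)
"
```

```text
jig [ -2.5   1.7 128.1] rot [179.89   0.3  -12.95] F [ 1.5 -0.5  0.2] op 0.008 t 11.3
from [ 0.5466 -0.0386  0.1281] -12.95 to [ 0.467  -0.0236  0.13  ] t 11.3 F [ 1.5 -0.5  0.2]
-0.0405 0.0016 -0.0010 0 0 -0.03; -0.0405 0.0016 -0.0010 0 0 -0.03;
```

apply_moves(
  rows="-0.040 0.002 -0.02 0 0 0 0.04; -0.041 0.002 0 0 0 0 0.04; 0 0 0 0 0 0 0.04",
)

```text
t: 11.68
tool_pos: [0.4654, -0.0241, 0.1489]
tcp_rot: [179.9, 0.2, -13.0]
wrist_force: [-0.0, 0.1, -0.5]
opening: 0.0398
```

```bash
python3 -c "
from h import *
tcpjig()
plan((-83.8,-1.5,76),JY,2,True)
J=JP;q=jw(J,(0,-45,34))[0]
for n in('top','scene'):
  p=r.get_image(n); overlay(p,JP,.078,(q[0],q[1],JP[2]),'pics/h_%s.png'%n,box=(265,175,425,295) if n=='top' else (265,190,425,310))
"
```

```text
jig [-84.9  -2.3 148.9] rot [ 1.7991e+02  1.6000e-01 -1.2960e+01] F [-0.   0.1 -0.5] op 0.0398 t 11.68
from [ 0.4654 -0.0241  0.1489] -12.96 to [ 0.4667 -0.0236  0.076 ] t 11.68 F [-0.   0.1 -0.5]
0.0006 -0.0004 0.0365 0 0 -0.03; 0.0006 -0.0004 0.0365 0 0 -0.03;
```

View pics/h_top.png

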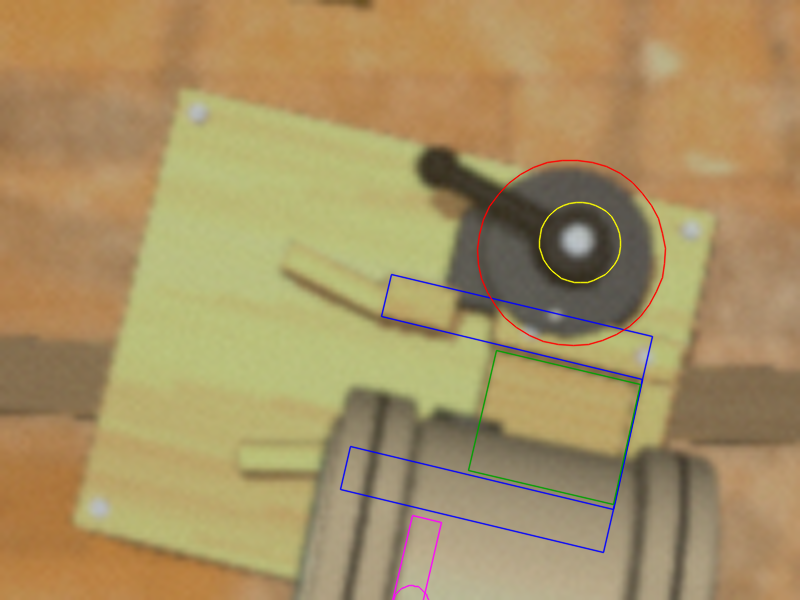

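View pics/h_scene.png

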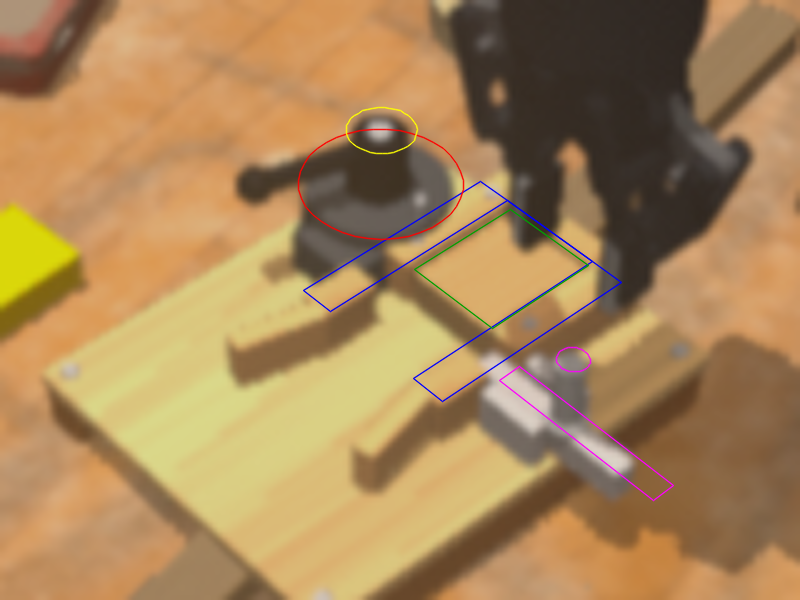

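The part's top face coincides with the home outline: top-view corners (495,350) and (640,380). Next is the gate.

apply_moves(
  rows="0.001 -0.001 0.024 0 0 0 0.04; 0 0 0.024 0 0 0 0.04; 0 0 0.023 0 0 0 0.03; 0 0 0 0 0 0 0.008; 0 0 0 0 0 0 0.008",
)

```text
t: 12.4
tool_pos: [0.4689, -0.0237, 0.0766]
tcp_rot: [180.0, 0.2, -13.0]
wrist_force: [1.4, -0.6, -17.2]
opening: 0.0127
```

apply_moves(
  rows="0 0 -0.001 0 0 0 0.008; 0 0 0 0 0 0 0.008; 0.008 0 0 0 0 0 0.008; 0.012 0 0 0 0 0 0.008",
)

```text
t: 12.9
tool_pos: [0.4858, -0.0276, 0.0767]
tcp_rot: [180.0, 0.5, -13.0]
wrist_force: [-3.3, -1.7, -26.3]
opening: 0.0128
```

```bash
python3 -c "
from h import *
tcpjig()"
```

```text
jig [-64.2  -1.1  76.7] rot [179.97   0.48 -12.96] F [ -3.3  -1.7 -26.3] op 0.0128 t 12.9
```

apply_moves(
  rows="0.010 0 0.002 0 0 0 0.008; 0.015 0 0 0 0 0 0.008; 0.015 0 0 0 0 0 0.008; 0.012 0 0 0 0 0 0.008; 0.008 0 0 0 0 0 0.008",
)

```text
t: 13.52
tool_pos: [0.5434, -0.0407, 0.0765]
tcp_rot: [180.0, 0.7, -13.0]
wrist_force: [-23.0, 2.1, -1.8]
opening: 0.0128
```

```bash
python3 -c "
from h import *
tcpjig()"
```

```text
jig [-5.1 -1.1 76.5] rot [179.97   0.7  -12.96] F [-23.    2.1  -1.8] op 0.0128 t 13.53
```

The gate hit its stop after 79 mm of travel, so it is shut. I relax and release.

apply_moves(
  rows="-0.002 0 0 0 0 0 0.008; 0 0 0 0 0 0 0.03; 0 0 0 0 0 0 0.035; -0.002 0 -0.03 0 0 0 0.035; 0 0 -0.05 0 0 0 0.035",
)

```text
t: 14.15
tool_pos: [0.5468, -0.0411, 0.1603]
tcp_rot: [-180.0, -0.3, -13.0]
wrist_force: [1.1, -0.5, -0.7]
opening: 0.0346
```

```bash
python3 -c "
from h import *
tcpjig()
J=JP;q=jw(J,(0,-45,34))[0]
for n in('scene',):
  p=r.get_image(n); overlay(p,JP,0,(q[0],q[1],JP[2]),'pics/i_%s.png'%n,box=(265,190,425,310),lev=.28)
"
```

```text
jig [ -1.8  -0.7 160.3] rot [-179.96   -0.3   -12.96] F [ 1.1 -0.5 -0.7] op 0.0346 t 14.15
```

View pics/i_scene.png

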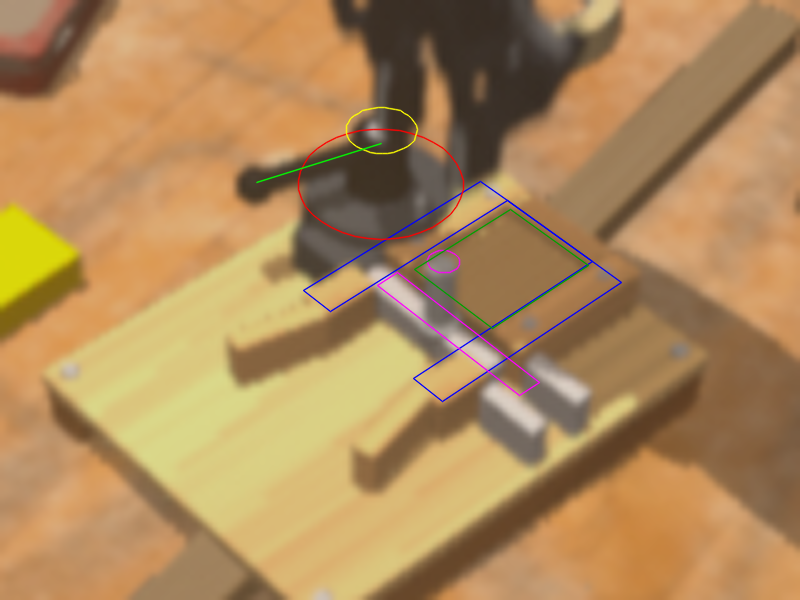

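```bash
python3 -c "
from h import *
plan((52.6,9.5,150),61,8,True)
p=r.get_image('top')
for d in r.tip_of(p,'lever_push')+r.tip_of(p,'lever_axis'): print(d)
"
```

```text
from [ 0.5523 -0.0421  0.169 ] -12.95 to [ 0.6021 -0.0433  0.15  ] t 14.2 F [ 2.  -0.4  4.1]
0.0061 -0.0012 0.0024 0 0 -9.24; 0.0062 -0.0003 0.0024 0 0 -9.24; 0.0062 0.0008 0.0024 0 0 -9.24; 0.0060 0.0017 0.0024 0 0 -9.24; 0.0056 0.0027 0.0024 0 0 -9.24; 0.0051 0.0035 0.0024 0 0 -9.24; 0.0045 0.0043 0.0024 0 0 -9.24; 0.0037 0.0050 0.0024 0 0 -9.24; 
{'at': [0.6728, 0.3351, 0.0018], 'p': 0.61}
```

apply_moves(
  rows="0.006 -0.001 0.002 0 0 -9.2 0; 0.006 0 0.002 0 0 -9.2 0; 0.006 0.001 0.002 0 0 -9.2 0; 0.006 0.002 0.002 0 0 -9.2 0; 0.006 0.003 0.002 0 0 -9.2 0",
)

```text
t: 14.98
tool_pos: [0.5765, -0.0428, 0.1474]
tcp_rot: [179.9, -0.1, 33.3]
wrist_force: [0.1, -0.1, -0.3]
opening: -0.0001
```

apply_moves(
  rows="0.005 0.003 0.002 0 0 -9.2 0; 0.004 0.004 0.002 0 0 -9.2 0; 0.004 0.005 0.002 0 0 -9.2 0; 0 0 0 0 0 0 0",
)

```text
t: 15.48
tool_pos: [0.5942, -0.0428, 0.1412]
tcp_rot: [179.9, -0.0, 60.5]
wrist_force: [-0.1, -1.0, 1.6]
opening: 0.0001
```

```bash
python3 -c "
from h import *
tcpjig()
plan((52.6,9.5,88),61,3,True)
J=JP;q=jw(J,(0,-45,34))[0]
for n in('scene','top'):
  p=r.get_image(n); overlay(p,JP,0,None,'pics/j_%s.png'%n,box=(265,160,425,280),draw=False)
"
```

```text
jig [ 44.8   8.2 141.2] rot [ 1.7994e+02 -3.0000e-02  6.0540e+01] F [-0.1 -1.   1.6] op 0.0001 t 15.47
from [ 0.5942 -0.0428  0.1412] 60.54 to [ 0.6021 -0.0433  0.088 ] t 15.47 F [-0.1 -1.   1.6]
0.0012 0.0024 0.0177 0 0 -0.15; 0.0011 0.0024 0.0177 0 0 -0.15; 0.0011 0.0024 0.0177 0 0 -0.15;
```

View pics/j_scene.png

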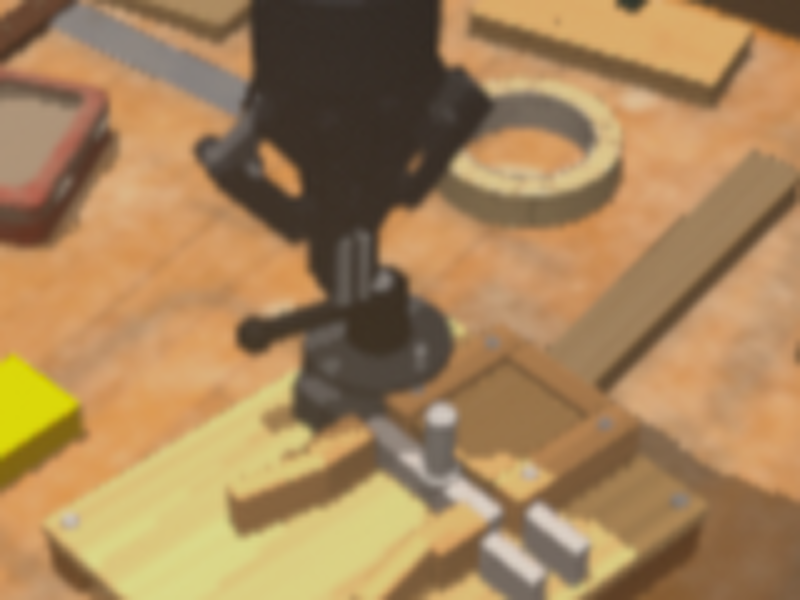

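apply_moves(
  rows="0.001 0.001 0.018 0 0 -0.1 0; 0.001 0.001 0.018 0 0 -0.1 0; 0.001 0.001 0.017 0 0 -0.1 0; 0 0 0 0 0 0 0",
)

```text
t: 16.08
tool_pos: [0.5953, -0.0412, 0.0855]
tcp_rot: [-179.7, 0.1, 60.9]
wrist_force: [-0.5, -0.6, -0.9]
opening: 0.0002
```

```bash
python3 -c "
from h import *
tcpjig()
for n in('scene','top'):
  p=r.get_image(n); overlay(p,JP,0,None,'pics/k_%s.png'%n,box=(285,170,395,260),k=7,draw=False)
"
```

```text
jig [45.5 10.  85.5] rot [-1.7972e+02  1.0000e-01  6.0930e+01] F [-0.5 -0.6 -0.9] op 0.0002 t 16.07
```

View pics/k_scene.png

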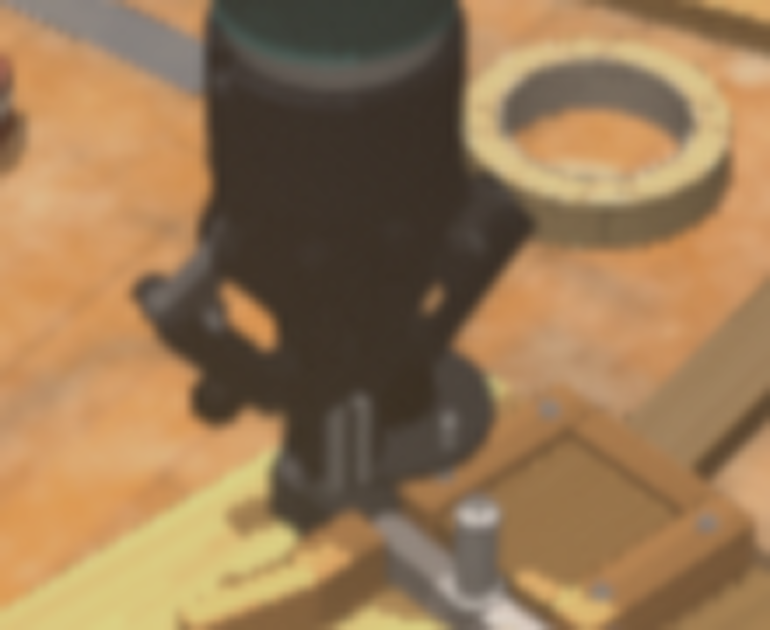

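The tell-tale pin shows as the bright rod at (448,425). Next I approach the lever and start pushing.

apply_moves(
  rows="0 0.006 0 0 0 0 0; 0 0.006 0 0 0 0 0; 0 0.003 0 0 0 0 0; 0 0.002 0 0 0 0 0; 0 0 0 0 0 0 0",
)

```text
t: 16.8
tool_pos: [0.6118, -0.0496, 0.0883]
tcp_rot: [-179.9, -0.0, 60.9]
wrist_force: [-1.4, 1.4, 2.0]
opening: 0.0002
```

```bash
cat >> h.py <<'E'
def lev():
    s=r.read_state(); d=s["tool_pos"]; c,q=np.cos(JP[2]),np.sin(JP[2]); x,y=d[0]-JP[0],d[1]-JP[1]
    X=1000*(c*x+q*y)-70;Y=1000*(-q*x+c*y)+35; th=77.1-s["tcp_rot"][2]; a=np.radians(th)
    er=np.array([np.sin(a),np.cos(a)]);et=np.array([np.cos(a),-np.sin(a)])
    F=s["wrist_force"]; Fj=np.array([c*F[0]+q*F[1],-q*F[0]+c*F[1]])
    print(f"theta {th%360:.1f} r {er@[X,Y]:.1f} t {et@[X,Y]:.1f} z {d[2]*1000:.1f}  Ft {Fj@et:.1f} Fr {Fj@er:.1f} Fz {F[2]:.1f} tt {s['t']:.2f}")
E
python3 -c "
from h import *
lev()"
```

```text
theta 16.2 r 37.1 t -17.6 z 88.3  Ft -1.9 Fr 0.5 Fz 2.0 tt 16.80
```

apply_moves(
  rows="0.0009 0.0019 0 0 0 3 0; 0.0009 0.0019 0 0 0 3 0; 0.0009 0.0019 0 0 0 3 0; 0.0009 0.0019 0 0 0 3 0",
)

```text
t: 17.3
tool_pos: [0.6195, -0.0506, 0.088]
tcp_rot: [-179.9, 0.0, 48.9]
wrist_force: [-3.4, 2.7, 2.6]
opening: -0.0
```

```bash
python3 -c "
from h import *
lev()"
```

```text
theta 28.2 r 36.9 t -18.4 z 88.0  Ft -4.3 Fr -0.2 Fz 2.6 tt 17.30
```

apply_moves(
  rows="0.0009 0.0019 0 0 0 3 0; 0.0009 0.0019 0 0 0 3 0; 0.0009 0.0019 0 0 0 3 0",
)

```text
t: 17.68
tool_pos: [0.6252, -0.0524, 0.088]
tcp_rot: [-179.9, 0.1, 39.9]
wrist_force: [-3.3, 0.8, 2.1]
opening: -0.0
```

```bash
cat > pin.py <<'E'
from h import *
import sys
lev()
p=r.get_image('scene'); f=p["frame"][195:265,310:390]
cv2.imwrite(f"pics/pin{sys.argv[1]}.png",cv2.resize(f,None,fx=8,fy=8,interpolation=cv2.INTER_CUBIC)[:,:,::-1])
E
python3 pin.py 1
```

```text
theta 37.2 r 36.8 t -18.9 z 88.0  Ft -2.7 Fr -2.0 Fz 2.1 tt 17.68
```

View pics/pin1.png

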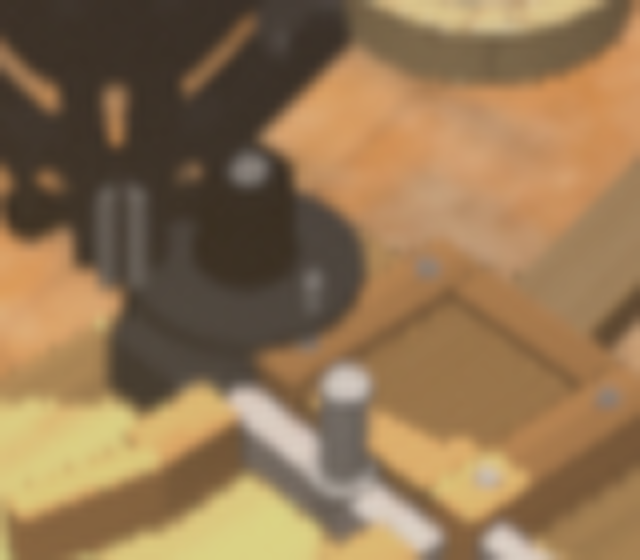

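The pin stands up at (313,288), so there has been no click yet.

apply_moves(
  rows="0.0009 0.0020 0 0 0 3 0; 0.0009 0.0020 0 0 0 3 0; 0.0009 0.0020 0 0 0 3 0",
)

```text
t: 18.1
tool_pos: [0.6312, -0.0556, 0.0879]
tcp_rot: [-179.9, 0.1, 30.9]
wrist_force: [-3.5, 3.4, 2.2]
opening: 0.0001
```

```bash
python3 -c "
from h import *
lev()"
```

```text
theta 46.2 r 36.9 t -18.7 z 87.9  Ft -4.7 Fr -1.2 Fz 2.2 tt 18.10
```

apply_moves(
  rows="0.0009 0.0020 0 0 0 3 0; 0.0009 0.0020 0 0 0 3 0",
)

```text
t: 18.35
tool_pos: [0.6347, -0.058, 0.088]
tcp_rot: [-179.9, 0.1, 24.9]
wrist_force: [-2.1, 3.1, 1.9]
opening: -0.0001
```

```bash
python3 pin.py 2
```

```text
theta 52.2 r 36.9 t -18.7 z 88.0  Ft -3.7 Fr -0.6 Fz 1.9 tt 18.35
```

apply_moves(
  rows="0.0009 0.0020 0 0 0 3 0; 0.0009 0.0020 0 0 0 3 0",
)

```text
t: 18.65
tool_pos: [0.6381, -0.0611, 0.088]
tcp_rot: [-179.9, 0.1, 18.9]
wrist_force: [-3.0, 2.2, 1.6]
opening: -0.0002
```

```bash
python3 -c "
from h import *
lev()"
```

```text
theta 58.2 r 37.0 t -18.4 z 88.0  Ft -3.0 Fr -2.2 Fz 1.6 tt 18.65
```

apply_moves(
  rows="0.0009 0.0020 0 0 0 3 0; 0.0009 0.0020 0 0 0 3 0",
)

```text
t: 18.9
tool_pos: [0.641, -0.0642, 0.088]
tcp_rot: [-179.9, 0.1, 12.9]
wrist_force: [-2.3, 2.3, 1.3]
opening: 0.0002
```

```bash
python3 pin.py 3
```

```text
theta 64.2 r 37.0 t -18.5 z 88.0  Ft -2.8 Fr -1.8 Fz 1.3 tt 18.90
```

apply_moves(
  rows="0.0009 0.0020 0 0 0 3 0; 0.0009 0.0020 0 0 0 3 0",
)

```text
t: 19.2
tool_pos: [0.6437, -0.0679, 0.0879]
tcp_rot: [-179.9, 0.1, 7.0]
wrist_force: [-2.3, 3.2, 0.3]
opening: 0.0001
```

```bash
python3 -c "
from h import *
lev()"
```

```text
theta 70.1 r 37.1 t -18.3 z 87.9  Ft -3.4 Fr -1.9 Fz 0.3 tt 19.20
```

apply_moves(
  rows="0.0009 0.0020 0 0 0 3 0; 0.0009 0.0020 0 0 0 3 0",
)

```text
t: 19.45
tool_pos: [0.6461, -0.0719, 0.088]
tcp_rot: [-180.0, 0.1, 1.0]
wrist_force: [-1.5, 0.8, 0.7]
opening: -0.0003
```

```bash
python3 pin.py 4
```

```text
theta 76.1 r 37.3 t -18.0 z 88.0  Ft -0.8 Fr -1.5 Fz 0.7 tt 19.45
```

View pics/pin4.png

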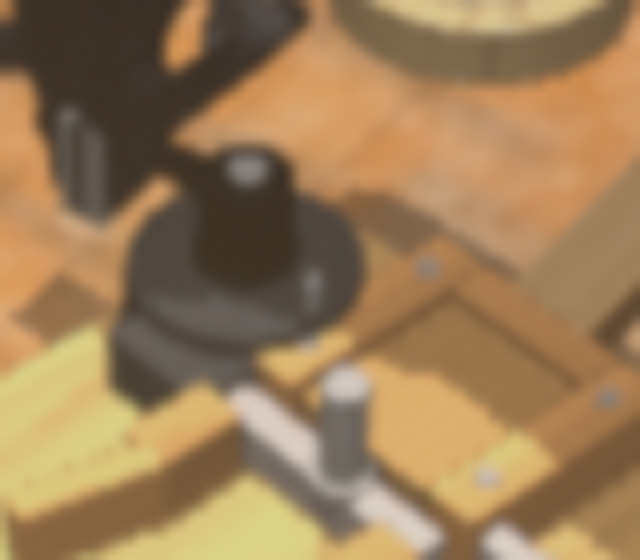

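The pin is unchanged and the bar at (185,165) is still against the finger. I continue.

apply_moves(
  rows="0.0009 0.0020 0 0 0 3 0; 0.0009 0.0020 0 0 0 3 0",
)

```text
t: 19.75
tool_pos: [0.6481, -0.0755, 0.088]
tcp_rot: [-179.9, 0.0, -5.0]
wrist_force: [-1.0, 3.5, 0.9]
opening: 0.0002
```

```bash
python3 -c "
from h import *
lev()"
```

```text
theta 82.1 r 37.5 t -18.4 z 88.0  Ft -3.4 Fr -1.3 Fz 0.9 tt 19.75
```

apply_moves(
  rows="0.0008 0.0020 0 0 0 3 0; 0.0008 0.0020 0 0 0 3 0",
)

```text
t: 20.0
tool_pos: [0.6495, -0.0797, 0.088]
tcp_rot: [-179.9, 0.0, -11.0]
wrist_force: [-0.5, 2.9, -0.3]
opening: 0.0003
```

```bash
python3 pin.py 5
```

```text
theta 88.1 r 37.6 t -18.4 z 88.0  Ft -2.7 Fr -1.1 Fz -0.3 tt 20.00
```

View pics/pin5.png

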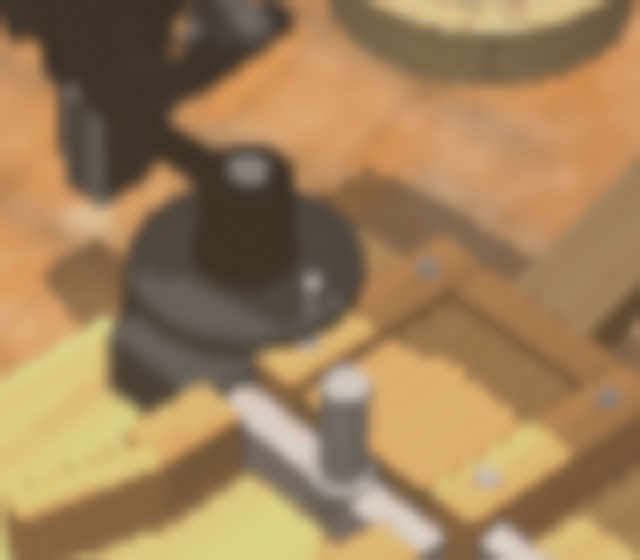

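No click yet. The pin is at (313,290), unchanged.

apply_moves(
  rows="0.0008 0.0020 0 0 0 3 0; 0.0008 0.0020 0 0 0 3 0",
)

```text
t: 20.3
tool_pos: [0.6503, -0.0845, 0.088]
tcp_rot: [-180.0, -0.0, -17.0]
wrist_force: [-0.8, 3.7, -0.7]
opening: 0.0002
```

```bash
python3 -c "
from h import *
lev()"
```

```text
theta 94.1 r 37.6 t -17.8 z 88.0  Ft -3.3 Fr -1.8 Fz -0.7 tt 20.30
```

apply_moves(
  rows="0.0008 0.0020 0 0 0 3 0; 0.0008 0.0020 0 0 0 3 0",
)

```text
t: 20.55
tool_pos: [0.6509, -0.0882, 0.0881]
tcp_rot: [-179.9, -0.0, -23.0]
wrist_force: [1.4, 3.8, -0.8]
opening: 0.0
```

```bash
python3 pin.py 6
```

```text
theta 100.1 r 37.6 t -18.5 z 88.1  Ft -4.1 Fr -0.2 Fz -0.8 tt 20.55
```

View pics/pin6.png

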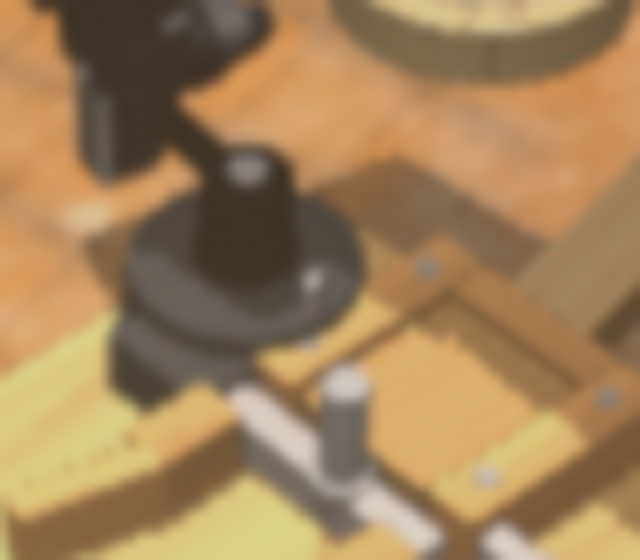

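Still no click. The pin is at (313,282), still upright, and the lever bar is at (195,140).

apply_moves(
  rows="0.0008 0.0020 0 0 0 3 0; 0.0008 0.0020 0 0 0 3 0",
)

```text
t: 20.85
tool_pos: [0.6513, -0.0913, 0.0881]
tcp_rot: [-179.7, 0.0, -28.9]
wrist_force: [2.9, 8.6, -1.8]
opening: 0.0002
```

```bash
python3 pin.py 7
```

```text
theta 106.0 r 37.3 t -19.8 z 88.1  Ft -9.0 Fr -1.7 Fz -1.8 tt 20.85
```

apply_moves(
  rows="0.0008 0.0020 0 0 0 3 0; 0.0008 0.0020 0 0 0 3 0",
)

```text
t: 21.15
tool_pos: [0.652, -0.0931, 0.0883]
tcp_rot: [-179.3, 0.1, -34.8]
wrist_force: [5.5, 15.1, -2.9]
opening: 0.0001
```

```bash
python3 pin.py 8
```

```text
theta 111.9 r 36.7 t -22.4 z 88.3  Ft -15.5 Fr -4.1 Fz -2.9 tt 21.15
```

View pics/pin8.png

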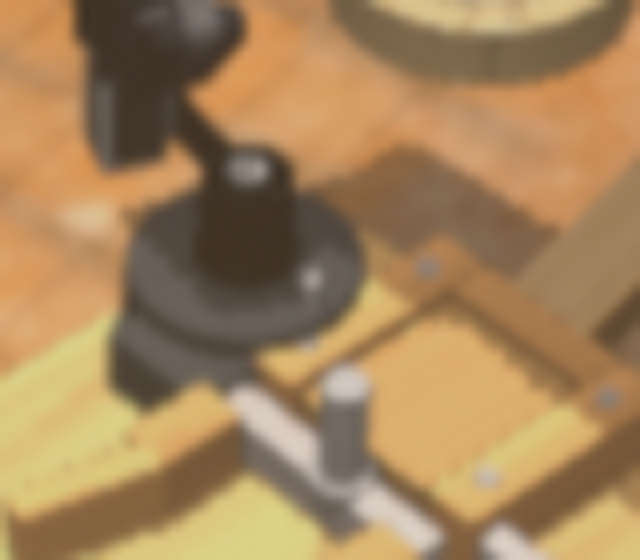

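The resistance is rising, so the click is near. I use small steps, one check each.

apply_moves(
  rows="0 0.0012 0 0 0 0 0; 0 0.0008 0 0 0 0 0",
)

```text
t: 21.45
tool_pos: [0.6517, -0.0937, 0.0883]
tcp_rot: [-179.2, 0.1, -34.7]
wrist_force: [7.6, 15.4, -3.7]
opening: -0.0
```

```bash
python3 -c "
from h import *
lev()"
```

```text
theta 111.8 r 36.8 t -21.7 z 88.3  Ft -17.0 Fr -2.5 Fz -3.7 tt 21.45
```

apply_moves(
  rows="0 0.0012 0 0 0 0 0; 0 0.0008 0 0 0 0 0",
)

```text
t: 21.7
tool_pos: [0.6515, -0.0941, 0.0884]
tcp_rot: [-179.0, 0.0, -34.6]
wrist_force: [8.4, 18.7, -5.4]
opening: -0.0
```

```bash
python3 -c "
from h import *
lev()"
```

```text
theta 111.7 r 36.9 t -21.1 z 88.4  Ft -20.2 Fr -3.8 Fz -5.4 tt 21.70
```

```bash
python3 pin.py 9; python3 -c "
from h import *
p=r.get_image('top'); overlay(p,JP,0,None,'pics/l_top.png',box=(320,150,430,240),k=7,lev=1.8)
print(r.read_state()['ft_torque'])"
```

```text
theta 111.7 r 36.9 t -21.1 z 88.4  Ft -20.2 Fr -3.8 Fz -5.4 tt 21.70
[ 3.71773087 -1.92853321  0.0739473 ]
```

View pics/pin9.png

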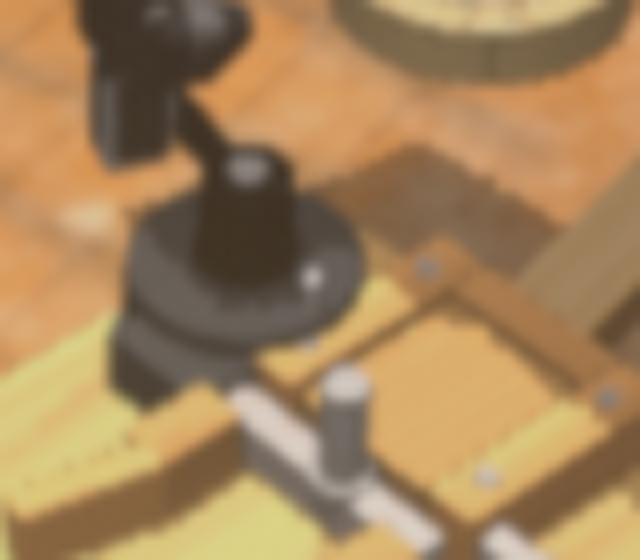

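View pics/l_top.png

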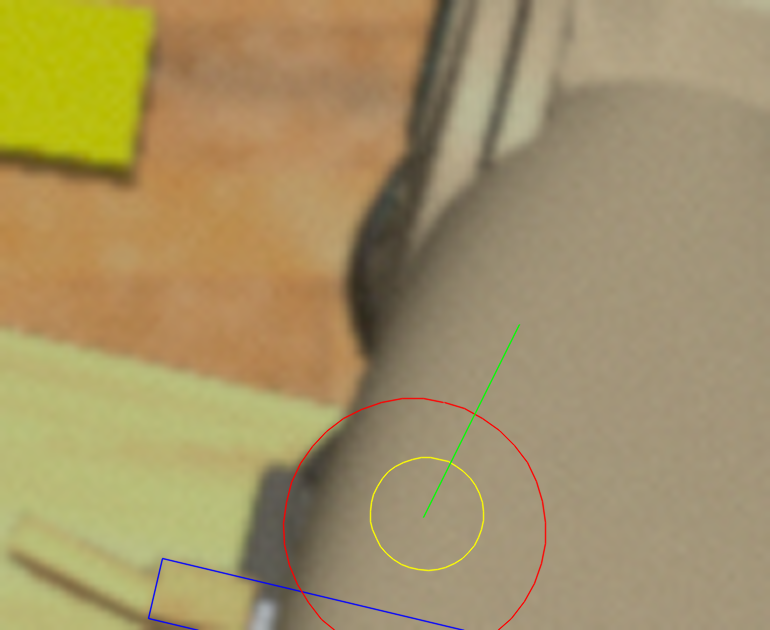

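The pin at (313,278) has risen slightly, so the click is being reached. I keep the small steps.

apply_moves(
  rows="0 0.001 0 0 0 0 0; 0 0.0005 0 0 0 0 0",
)

```text
t: 22.05
tool_pos: [0.6513, -0.0945, 0.0885]
tcp_rot: [-178.9, 0.0, -34.6]
wrist_force: [10.7, 20.4, -5.8]
opening: -0.0002
```

```bash
python3 -c "
from h import *
lev()"
```

```text
theta 111.7 r 37.0 t -20.7 z 88.5  Ft -22.9 Fr -2.8 Fz -5.8 tt 22.05
```

apply_moves(
  rows="0 0.001 0 0 0 0 0; 0 0.0005 0 0 0 0 0",
)

```text
t: 22.3
tool_pos: [0.6489, -0.0999, 0.0883]
tcp_rot: [-179.5, -0.1, -34.7]
wrist_force: [2.4, 1.6, -1.2]
opening: -0.0003
```

```bash
python3 -c "
from h import *
lev()"
```

```text
theta 111.8 r 38.1 t -14.9 z 88.3  Ft -2.7 Fr 1.1 Fz -1.2 tt 22.30
```

It snapped: the force fell from 23 to 2.7 N. I back off and look.

apply_moves(
  rows="0 -0.006 0 0 0 0 0; 0 -0.012 0 0 0 0 0; 0 -0.002 0 0 0 0 0",
)

```text
t: 22.68
tool_pos: [0.6578, -0.0869, 0.0885]
tcp_rot: [180.0, -0.1, -35.0]
wrist_force: [-0.3, -0.3, -0.8]
opening: 0.0002
```

```bash
python3 pin.py 10
```

```text
theta 112.1 r 37.8 t -30.9 z 88.5  Ft 0.4 Fr -0.1 Fz -0.8 tt 22.68
```

View pics/pin10.png

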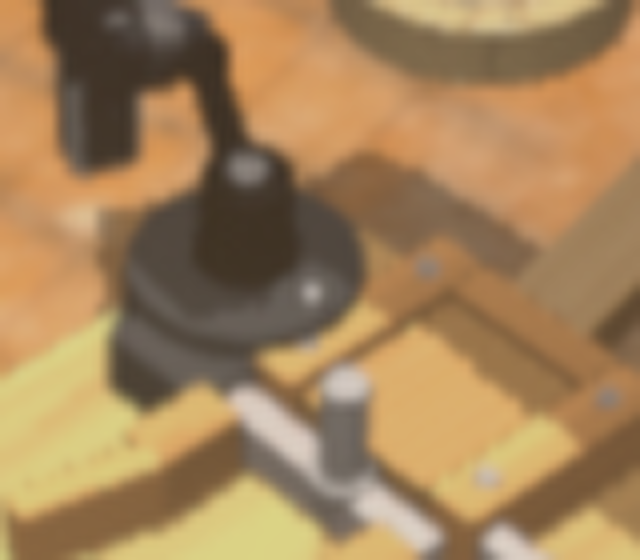

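The pin has dropped to (312,292) and the lever bar stands clear at (220,90). That is one click. I retreat upward, then make the final check.

apply_moves(
  rows="0 -0.002 -0.03 0 0 0 0; 0 -0.01 -0.05 0 0 0 0; 0 -0.02 -0.05 0 0 0 0; 0 -0.05 -0.03 0 0 0 0; 0 -0.05 0 0 0 0 0",
)

```text
t: 23.35
tool_pos: [0.7357, 0.0209, 0.2535]
tcp_rot: [-179.8, -0.4, -35.1]
wrist_force: [0.8, -0.5, -0.6]
opening: -0.0001
```

apply_moves(
  rows="0 -0.06 0 0 0 0 0; 0 -0.06 0 0 0 0 0; 0 -0.05 0 0 0 0 0; 0 0 0 0 0 0 0.04; 0 0 0 0 0 0 0.04",
)

```text
t: 23.98
tool_pos: [0.8303, 0.1596, 0.2477]
tcp_rot: [179.9, 0.0, -35.1]
wrist_force: [-0.0, -0.2, 0.8]
opening: 0.0357
```

```bash
python3 pin.py 11; python3 -c "
from h import *
q=jw(JP,(0,-45,34))[0]
p=r.get_image('top'); overlay(p,JP,0,(q[0],q[1],JP[2]),'pics/f_top.png',lev=2.2)
overlay(p,JP,0,None,'pics/f_top2.png',draw=False)
p=r.get_image('scene'); overlay(p,JP,0,None,'pics/f_scene.png',draw=False,box=(240,170,420,305),k=4)
W=world(p)
for k in('block','tape','scrap','gate_peg','part','lever_push'): print(k,[(np.round(d['at'],3).tolist(),round(d['p'],2)) for d in r.tip_of(p,k)])
"
```

```text
theta 112.2 r 37.4 t -331.8 z 247.7  Ft 0.2 Fr 0.1 Fz 0.8 tt 23.98
block [([0.673, 0.339, -0.001], 0.57)]
tape []
scrap [([0.452, -0.293, -0.002], 0.72)]
gate_peg [([0.547, -0.044, 0.077], 0.77)]
part [([0.538, -0.086, 0.033], 0.96), ([0.756, 0.02, 0.005], 0.78), ([0.439, 0.203, -0.0], 0.66)]
lever_push [([0.646, -0.124, 0.091], 0.56)]
```

View pics/f_top.png

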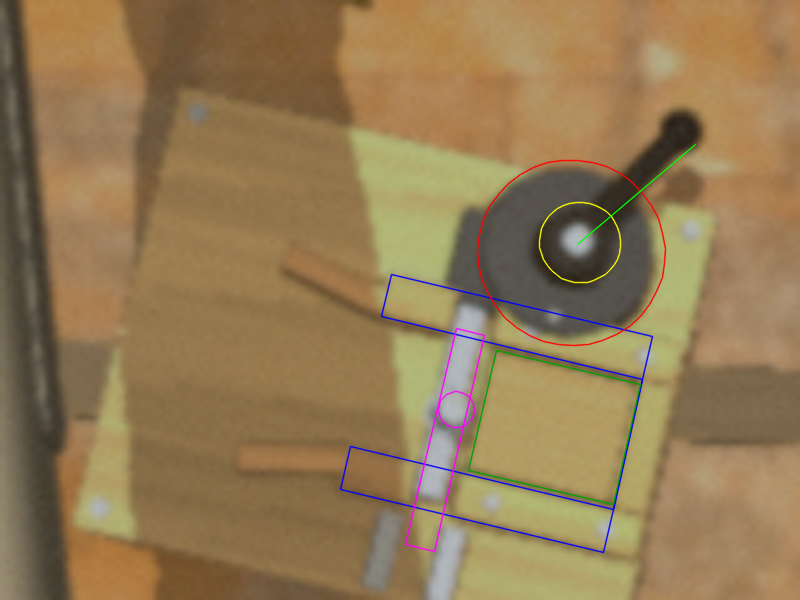

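View pics/pin11.png

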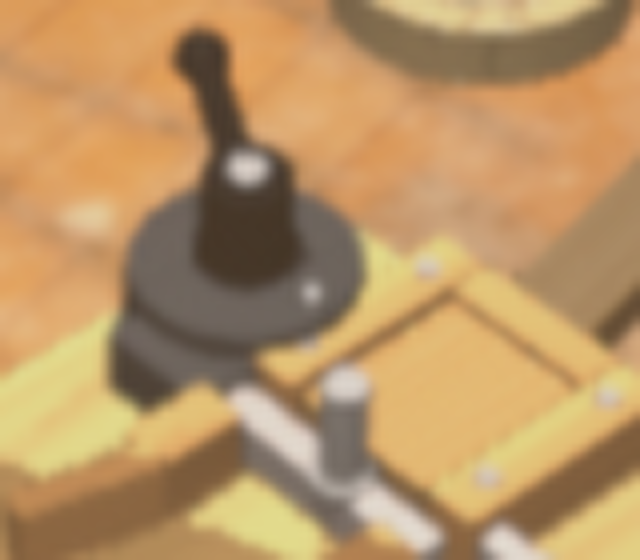

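```bash
python3 -c "
from h import *
p=r.get_image('top'); print([np.round(d['at'],3) for d in r.tip_of(p,'tape')]); print(r.job_done())"
```

```text
[array([ 0.665, -0.303, -0.001])]
the job is handed in; nothing more can be done
None
```

The offcut is loaded, the gate is shut and the torque lever is tightened by one click. I handed the job in at about 24 s.

- **Gate open:** I gripped the peg and slid the gate to its open stop.
- **Offcut:** I pushed it home with closed fingers. Contact with the end stop came within about 0.5 mm of the expected depth, at about 11 N. In the last top picture it lies on the home outline.
- **Gate shut:** It slid back about 79 mm against the 78 mm stated, and met its stop at 23 N. The peg shows at the shut position. It had started about 6 mm open.
- **Lever:** I turned it clockwise. The force on the tool rose from about 3 to 23 N, then fell to under 3 N as the lever snapped on, and I backed off at once. It rests at about 2.05 rad and the tell-tale pin has dropped by one step.
- **Bystanders and look-alikes:** The sanding block, tape roll and spare offcut, and the blue and yellow look-alikes, all measure where they started, within a few mm.
- **At hand-in:** The gripper was open and clear of everything.

Two checks were less than clean:

- **Scene camera:** The jig outline sits 2 to 4 mm off in that picture, so I relied on the top camera and the contact forces.
- **Pin drop:** I judged it by eye and did not measure it in millimetres.

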